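# Rinsed cups onto the drying pegs

## Robot

A 6-joint arm with a two-finger parallel gripper is mounted at the origin on the work surface. World frame = base frame: x ahead of the robot, y to its left, z up, the work surface at z = 0. Lengths are in m, angles in rad, forces in N, time in s.
With the tool pointing down it reaches from about 0.35 to 0.925 m from the base axis. Payload 6.4 kg.
Tool frame: the origin (TCP) lies at the very end of the fingers, on their centre line; the grasp point (between the pads) lies 19 mm behind it; z points along the fingers, y is the line along which they close (so a half turn about z gives the same grasp; the last joint's range is limited). The gripper opens to 85 mm and grips with 20 to 120 N. Pads are 22 mm wide; open, the fingers measure 114 mm over their backs; the gripper's body (76 mm by 85 mm) begins 54 mm behind the grasp point. The pads swing forward as they close: fully open they stand 13 mm farther back than shut.
Start: joints at [1.154, 0.245, 1.558, -0, 1.339, -0.174], TCP at [0.156, 0.631, 0.195] pointing down, gripper open.
Joint ranges: [-3.13, 3.13], [-1.02, 2.26], [0.13, 2.54], [-0.95, 4.09], [0.21, 2.88], [-2.74, 2.74]. Speed limits (rad/s): [2.57, 2.57, 3.14, 3.14, 3.14, 3.14].

## Interface

Orientations are given as a rotation vector (axis times angle).
In Python, from plant import env, capture, camera_model, finish_job, nets gives the robot as it stands. The module is installed in compiled form; this text tells all that it offers.
- The arm moves only by the shell command python3 -m crank 'ROWS' [OPENING]. ROWS is JSON, a list of rows, each an object of numbers: "tx", "ty", "tz": the shift along the tool's x, y, z in mm; "roll": the turn about the tool's z in degrees. A call has exactly 8 rows; each row is the pose to reach, as a shift and turn from the pose commanded when the call began, along the tool's axes at that moment; what a row does not reach only later rows make up. A row lasts 1/10 s, in which the tool goes at most 50 mm and 8.59 degrees, less where a joint would pass 70% of its speed; a pose out of reach is approached as far as the arm can. A call with a gripper value outside its range is refused whole. OPENING is the opening, from 0 (shut) to 1 (fully open), set as the call begins (- or left out, the last holds). The fingers move at their own pace and stop on an object; the grip force is fixed at half the most. Time passes only in rows, so rows that repeat a pose let the fingers close, or fill a call up. It gives the time, the measured TCP pose, the force, the opening and the grip force at its end, in the units of the state.
- env.sense(): the state, without advancing time (a new reading comes with each control period).
- capture(name): name is "scene" or "top" or "wrist"; returns the picture (384x512x3 uint8, blue, green, red); there is no depth.
- camera_model(name): a dict with "mtx" (3x3 intrinsics, pixels), "k1" (the pictures are not rectified: a ray, as slopes to the right and down, at radius r is drawn at 1 + k1 r^2 times it, then the intrinsics apply), "R" (3x3) and "t" (3): a world point X has camera coordinates R X + t. Camera axes: x right, y down, z forward; pixel columns grow to the right and rows downward; lengths in m; the calibration is good to about 2 mm. A picture is of the moment at which its call begins: read the wrist's pose just before it. camera_model takes no time and is no camera call; for the wrist camera it gives the pose at the moment of the call.
- finish_job(): hands the job in; it is judged then, once.
Trained networks look in the newest picture that a camera, given by its name, has taken for a name from the list of things; names that differ only in an ending like _2 or _b are one class to them, and where a whole thing is asked for, a point or a joint stands for the part that bears it (a point fixed in the world has none). Each returns a list of dicts, best first, with "confidence" (0 to 1); they miss things now and then, are a little off and sometimes report something else, mostly with a low value. They report only what shows in the picture. A call takes as long as a camera call. They do not tell look-alikes from the thing itself.
- nets.find_in(name, camera): "position" ([x, y, z] in m, in the coordinates of the camera as it stood for that picture, good to about 4 mm: the middle of the surface that is visible of it).
The state is a dict: "clock": time; "qpos": joint angles; "joint_velocities": joint speeds; "tau": joint torques, N m; "tcp_pos": TCP position; "orientation": TCP orientation; "force": force on the tool from outside, world axes, zero at the start; "wrist_torque": the same for the moment, N m; "grip_width": finger opening in m; "grip_force": force on a finger pad.
Only numpy, scipy, OpenCV 4.12 (cv2) and the standard library are available. Lean on these libraries where they do the work, as an engineer would, in place of code of your own. Each camera call takes 0.05 s, during which the arm holds its last target. There are 200 camera calls.

## Task

Two rinsed steel cups lie on their sides in black cradles. Put each one upside down over the free drying peg made for it, the slim cup on the tall thin peg and the wide cup on the short thick peg, lowering it gently (not dropping it) until its rim rests on the peg's foot all round. Leave the cup that is already drying, the bottle, the screwdriver and the parts bin standing and lying where they are.

Things in the scene. Friction and masses are not known exactly. Their poses are not given: they have to be found in the camera images.
- cup_slim: plain round steel cup with one open mouth, outside diameter 42 mm, length 95 mm, wall 4 mm, bottom 5 mm thick (bore 34 mm). Origin: centre of the closed bottom's outside; z runs along the axis to the mouth. At the start it lies level on its side in its cradle, middle over middle, axis 56 mm above the table, mouth facing world +x to within 30 degrees
- cup_wide: plain round steel cup with one open mouth, outside diameter 54 mm, length 70 mm, wall 4 mm, bottom 5 mm thick (bore 46 mm). Origin: centre of the closed bottom's outside; z runs along the axis to the mouth. At the start it lies level on its side in its cradle, middle over middle, axis 56 mm above the table, mouth facing world +x to within 30 degrees
- cup_slim_rim (a point): centre of the slim cup's open mouth, in the plane of the rim, 95 mm from its origin
- cup_wide_rim (a point): centre of the wide cup's open mouth, in the plane of the rim, 70 mm from its origin
- peg_thin: upright white plastic drying peg on the station: a round foot 50 mm in diameter and 8 mm thick, and on it a round post 24 mm in diameter whose tip, tapered over the last 10 mm, is 73 mm above the origin. Origin: centre of the foot's underside (12 mm above the table); z up. A seated cup's rim rests on the foot, 8 mm above the origin. Free; for the slim cup
- peg_thick: upright white plastic drying peg on the station: a round foot 62 mm in diameter and 8 mm thick, and on it a round post 36 mm in diameter whose tip, tapered over the last 10 mm, is 53 mm above the origin. Origin: centre of the foot's underside (12 mm above the table); z up. A seated cup's rim rests on the foot, 8 mm above the origin. Free; for the wide cup
- cup_dry: plain round steel cup with one open mouth, outside diameter 42 mm, length 95 mm, wall 4 mm, bottom 5 mm thick (bore 34 mm). Origin: centre of the closed bottom's outside; z runs along the axis to the mouth. Already drying upside down on a third peg, in the front row of the station; its bottom is 115 mm above the table. Not to be disturbed
- station: fixed drying station: steel plate 230 mm (x) by 290 mm (y), 12 mm thick, with three pegs: two in the front row (x = -40 mm, y = -80 and +80 mm) and one at the rear (x = +45 mm, y = 0), under an air bar. Either free peg can be the rear one. Origin: centre of the plate's underside; x is world x, give or take 12 degrees
- air_bar (a point): middle of the underside of the air bar, 260 mm above the table: a fixed aluminium bar 24 mm (x) by 294 mm (y) by 28 mm (z) across the station straight above the rear peg, on two round posts of 16 mm diameter 135 mm to either side
- cradle_slim: fixed black cradle of two V-shaped saddles, 60 mm apart and each 10 mm thick, which hold the slim cup on its side 50 mm above the origin; they reach no wider than the cup, so there is room for fingers on both sides of it. Origin: centre of the underside, 6 mm above the table; its x axis is the direction of the cup's mouth
- cradle_wide: fixed black cradle of two V-shaped saddles, 44 mm apart and each 10 mm thick, which hold the wide cup on its side 50 mm above the origin; they reach no wider than the cup, so there is room for fingers on both sides of it. Origin: centre of the underside, 6 mm above the table; its x axis is the direction of the cup's mouth
- rinse_bottle: closed white bottle, 48 mm in diameter, 130 mm tall, standing between the station and the cradles; origin at the centre of its foot. Not to be disturbed
- driver: screwdriver 160 mm long, lying between the station and the cradles, nearer the robot than the bottle; its x axis runs from handle to tip. Not to be disturbed
- parts_bin: blue open bin 90 by 140 by 50 mm, standing beyond the work; origin at the centre of its underside. Not to be disturbed
Things that resemble listed ones, but are neither listed nor needed, are in the scene too. Leave any purple look-alike of the cup_slim alone. What is shaped like the cup_wide but yellow is not meant.

How it is judged:
By the outcome, as a careful person would: the job done as asked, in the order asked, and still so for the second after the job is handed in, with the robot touching nothing.
It also fails if it takes over 72 s, if anything falls off the work surface, if the arm or the gripper's body presses on something with over 40 N, if the wrist force passes 120 N, or if a joint passes its speed limit or range.

## Working session

There is one attempt and no reset: what is moved stays moved. The work goes in short steps, Python scripts to look and compute and a shell command to move; the robot and the scene stay as the last step left them, time stands still between calls to the robot, and variables do not carry over. Pictures are saved under pics/ and viewed, at most 10 in all, crops included, and the job is handed in when it is done.

```bash
ls; mkdir -p pics; python3 -m crank --help | head -40; python3 - <<'E'
from plant import env,capture,camera_model,nets
import cv2,numpy as np
print(env.sense())
a=capture("scene");b=capture("top")
cv2.imwrite("pics/scene.png",cv2.resize(a,(800,600)));cv2.imwrite("pics/top.png",cv2.resize(b,(800,600)))
for c in("scene","top"):
  m=camera_model(c);R=np.array(m["R"]);t=np.array(m["t"]);print(c,"cam at",-R.T@t,m["mtx"][0],m["k1"])
  for n in["cup_slim","cup_wide","peg_thin","peg_thick","station","cradle_slim","cradle_wide","rinse_bottle","driver","parts_bin"]:
    for d in nets.find_in(n,c):
      p=np.array(d["position"]);q=p[:2]/p[2];q=q*(1+m["k1"]*(q@q));u=np.array(m["mtx"])@[*q,1]
      print(n,round(d["confidence"],2),(R.T@(p-t)).round(3),(u[:2]*1.5625).round())
E
```

```text
pics
{'clock': 0.0, 'qpos': array([ 1.15388145e+00,  2.45811093e-01,  1.55908889e+00, -2.54964601e-06,
        1.33871719e+00, -1.74053899e-01]), 'joint_velocities': array([-1.49262623e-03, -1.13100520e-03, -5.75877697e-04, -4.57186323e-04,
        1.33755960e-03,  3.04758373e-05]), 'tau': array([-1.94150613e-03, -4.29523981e+01, -3.26121569e+01, -2.15812315e-04,
        5.48683791e-03,  1.60083522e-05]), 'tcp_pos': array([0.15600388, 0.63031388, 0.19374207]), 'orientation': array([-3.80476084e-01, -3.11787494e+00,  3.04285523e-03]), 'force': array([-0.70420519,  0.17698755,  0.26875607]), 'wrist_torque': array([0.01956162, 0.0324786 , 0.04011936]), 'grip_force': 0.0, 'grip_width': 0.08538331776212772}
scene cam at [1.36409497 0.28833372 0.87020153] [462.5373174    0.         259.75937752] -0.004643858713857331
cup_slim 0.87 [ 0.554 -0.278  0.071] [250. 301.]
cup_slim 0.54 [ 0.364 -0.236  0.035] [318. 259.]
cup_slim 0.24 [0.43  0.003 0.021] [427. 311.]
cup_wide 0.9 [ 0.576 -0.159  0.068] [308. 325.]
cup_wide 0.81 [ 0.764 -0.188  0.041] [240. 414.]
peg_thin 0.6 [0.48  0.153 0.026] [50
[... 518 characters left out ...]
01178133 1.25024356] [457.1647351    0.         258.77296656] -0.08189015259011496
cup_slim 0.96 [ 0.348 -0.246  0.034] [539. 454.]
cup_slim 0.78 [ 0.539 -0.278  0.073] [565. 341.]
cup_wide 0.73 [ 0.564 -0.16   0.08 ] [495. 324.]
cup_wide 0.6 [ 0.749 -0.187  0.051] [509. 218.]
peg_thin 0.74 [0.469 0.149 0.024] [308. 377.]
peg_thick 0.84 [0.544 0.235 0.022] [260. 331.]
peg_thick 0.27 [ 0.544 -0.278  0.069] [564. 338.]
station 0.55 [0.516 0.231 0.019] [262. 347.]
station 0.46 [ 0.778 -0.032  0.005] [419. 205.]
rinse_bottle 0.52 [0.58  0.008 0.093] [393. 310.]
driver 0.62 [ 0.431 -0.004  0.022] [398. 401.]
parts_bin 0.84 [ 0.782 -0.035  0.003] [420. 203.]invalid input: not JSON, or not a number
```

View pics/scene.png

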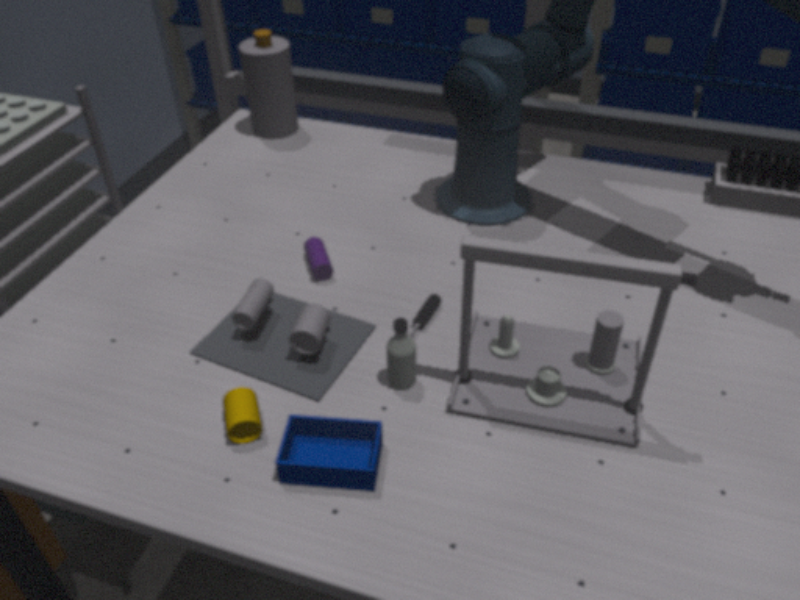

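View pics/top.png

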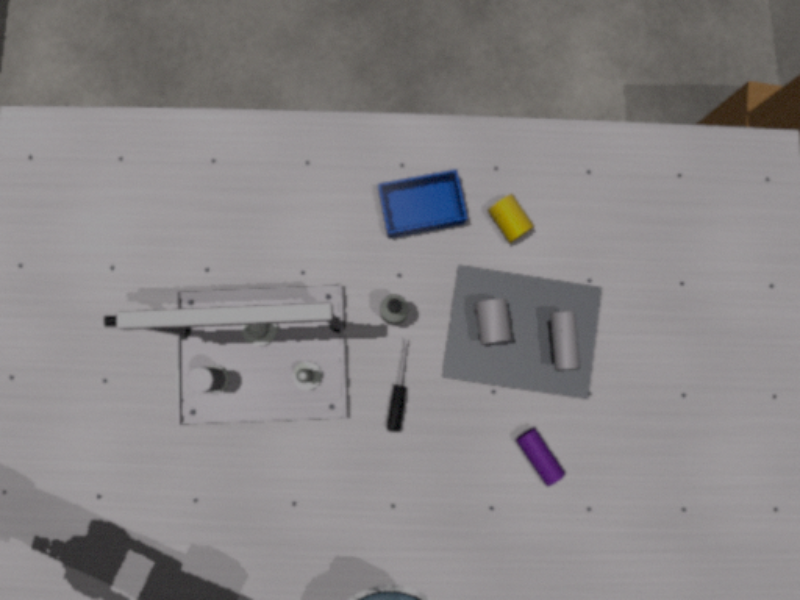

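The top picture shows the real slim cup at (565,340) and the wide one at (495,322), both steel and on black saddles on the grey plate. Their look-alikes are purple at (540,457) and yellow at (511,218). The thin peg is in front at (308,377). The thick peg is at the rear, at (262,331), under the air bar. The dry cup is at (210,379).

Rows only shift and roll the tool, but the cups need pitching, so I'll first check what the arm does when asked for a pose out of reach, over free table.

```bash
python3 -m crank '[{"ty":50},{"ty":100},{"ty":150},{"ty":200},{"ty":250},{"ty":300},{"ty":350},{"ty":400}]' 1; python3 -c "
from plant import env
s=env.sense();print(s['qpos'].round(3),s['tcp_pos'],s['orientation'])"
```

```text
[ 1.154  0.245  1.558 -0.     1.339 -0.174] [0.15626176 0.63094666 0.19487504] [ 3.80428286e-01  3.11846296e+00 -2.10865265e-05]schema error: expected keys tx, ty, tz, roll
```

```bash
python3 -m crank '[{"tx":0,"ty":50,"tz":0,"roll":0},{"tx":0,"ty":100,"tz":0,"roll":0},{"tx":0,"ty":150,"tz":0,"roll":0},{"tx":0,"ty":200,"tz":0,"roll":0},{"tx":0,"ty":250,"tz":0,"roll":0},{"tx":0,"ty":300,"tz":0,"roll":0},{"tx":0,"ty":350,"tz":0,"roll":0},{"tx":0,"ty":400,"tz":0,"roll":0}]' 1; python3 -c "
from plant import env
s=env.sense();print(s['clock'],s['qpos'].round(3),s['tcp_pos'],s['orientation'])"
```

```text
clock: 1.9
tcp_pos: [0.2351, 0.9481, 0.1845]
orientation: [0.38, 3.116, 0.031]
force: [0.4, -5.2, 34.4]
grip_width: 0.085
grip_force: 0.0
1.9 [ 1.211  1.225  0.126  0.003  1.771 -0.116] [0.23510464 0.948104   0.18446331] [0.38047656 3.11635801 0.03076524]
```

```bash
python3 -m crank '[{"tx":0,"ty":0,"tz":0,"roll":0},{"tx":0,"ty":-50,"tz":0,"roll":0},{"tx":0,"ty":-100,"tz":0,"roll":0},{"tx":0,"ty":-150,"tz":0,"roll":0},{"tx":0,"ty":-200,"tz":0,"roll":0},{"tx":0,"ty":-250,"tz":0,"roll":0},{"tx":0,"ty":-250,"tz":0,"roll":0},{"tx":0,"ty":-250,"tz":0,"roll":0}]' 1; python3 -c "
from plant import env
s=env.sense();q=s['qpos'];print(s['clock'],q.round(4),q[[1,2,4]].sum())"
```

```text
clock: 2.7
tcp_pos: [0.173, 0.7007, 0.1816]
orientation: [0.38, 3.116, 0.032]
force: [-0.0, 0.8, -0.2]
grip_width: 0.0853
grip_force: 0.0
2.7 [ 1.1707  0.4057  1.382   0.0036  1.334  -0.1583] 3.1217160795027654
```

Important finding: after a push past the reach limit, the tool keeps a small outward tilt (0.02 rad), and later moves start from it. With the tool tilted 45° towards the mouth direction, grasping a cup and rolling half a turn leaves the mouth straight down. That also suits the peg under the bar. First I'll get the cups' directions and an enlarged crop.

```bash
cat > h.py <<'E'
import numpy as np,cv2
from plant import env,capture,camera_model,nets
from scipy.spatial.transform import Rotation as Ro
def pix(m,X):
  X=np.atleast_2d(X);p=X@np.array(m["R"]).T+np.array(m["t"]);q=p[:,:2]/p[:,2:];q=q*(1+m["k1"]*(q**2).sum(1,keepdims=True))
  K=np.array(m["mtx"]);return q*[K[0,0],K[1,1]]+K[:2,2]
def onplane(m,uv,z):
  uv=np.atleast_2d(np.array(uv,float));K=np.array(m["mtx"]);d=(uv-K[:2,2])/[K[0,0],K[1,1]];s=d.copy()
  for _ in range(8): s=d/(1+m["k1"]*(s**2).sum(1,keepdims=True))
  r=np.c_[s,np.ones(len(s))]@np.array(m["R"]);c=-np.array(m["R"]).T@np.array(m["t"]);return c+r*((z-c[2])/r[:,2])[:,None]
E
python3 - <<'E'
from h import *
b=capture("top")
c=b[160:270,280:390];d=b[180:275,110:230]
cv2.imwrite("pics/crop1.png",np.hstack([cv2.resize(c,(400,400),interpolation=2),cv2.resize(d,(400,400),interpolation=2)]))
E
```

```text
(no output)
```

View pics/crop1.png

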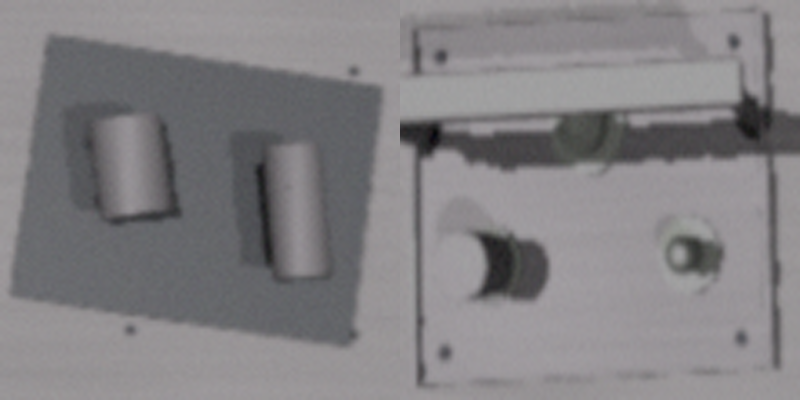

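```bash
python3 - <<'E'
from h import *
m=camera_model("top")
L=lambda p:np.array(p)/(400/110)+[280,160]
Rr=lambda p:(np.array(p,float)-[400,0])/[400/120,400/95]+[110,180]
for n,a,b in(("wide",[125,116.5],[139.5,215]),("slim",[291,143.5],[302,276.5])):
  w=onplane(m,[L(a),L(b)],.06);d=w[0]-w[1];print(n,w.mean(0).round(4),np.linalg.norm(d),np.degrees(np.arctan2(d[1],d[0])))
c=onplane(m,[Rr(p) for p in([415,15],[768,10],[778,370],[420,385])],.012);print(c.round(4))
e=[np.degrees(np.arctan2(v[1],v[0])) for v in(c[0]-c[3],c[1]-c[2])]+[np.degrees(np.arctan2(v[1],v[0]))-90 for v in(c[0]-c[1],c[3]-c[2])]
psi=np.radians(np.mean(e));print("yaw",e);o=c.mean(0)[:2]
Rz=np.array([[np.cos(psi),-np.sin(psi)],[np.sin(psi),np.cos(psi)]])
for n,p in(("thin",[-.04,-.08]),("thick",[.045,0]),("dry",[-.04,.08])):print(n,(o+Rz@p).round(4))
print("thin tip/foot",onplane(m,[Rr([686,255])],.085),onplane(m,[Rr([690,255])],.02))
E
```

```text
wide [ 0.5697 -0.1623  0.06  ] 0.07176830739901083 9.197869796668888
slim [ 0.541  -0.2821  0.06  ] 0.09622722094860599 5.039933192458366
[[0.6176 0.3835 0.012 ]
 [0.6293 0.094  0.012 ]
 [0.399  0.0779 0.012 ]
 [0.3806 0.3659 0.012 ]]
yaw [np.float64(4.250108833645989), np.float64(3.9951970842922067), np.float64(2.309134457295656), np.float64(3.664969073707354)]
thin [0.4717 0.148 ]
thick [0.5515 0.2331]
dry [0.4617 0.3077]
thin tip/foot [[0.47016113 0.14612904 0.085     ]] [[0.46984707 0.15041531 0.02      ]]
```

The crop shows the wide cup centred at (133,165) and the slim one at (298,210), both bare steel in the black cradles on the grey mat. They are the ones meant; the purple and yellow ones lie off the mat. Their mouths point about 9° and 5° from +x. Next I go to the ray at azimuth 7°, high and clear, to tilt the tool there.

```bash
python3 -m crank '[{"tx":-20,"ty":-14,"tz":-40,"roll":-2.6},{"tx":-40,"ty":-28,"tz":-80,"roll":-5.2},{"tx":-60,"ty":-42,"tz":-120,"roll":-7.8},{"tx":-80,"ty":-56,"tz":-160,"roll":-10.4},{"tx":-100,"ty":-70,"tz":-200,"roll":-13},{"tx":-120,"ty":-84,"tz":-240,"roll":-15.6},{"tx":-140,"ty":-98,"tz":-280,"roll":-18.2},{"tx":-160,"ty":-110,"tz":-320,"roll":-21}]' 1
python3 -m crank '[{"tx":-28,"ty":-40,"tz":0,"roll":0},{"tx":-56,"ty":-80,"tz":0,"roll":0},{"tx":-84,"ty":-120,"tz":0,"roll":0},{"tx":-112,"ty":-160,"tz":0,"roll":0},{"tx":-140,"ty":-200,"tz":0,"roll":0},{"tx":-168,"ty":-240,"tz":0,"roll":0},{"tx":-196,"ty":-280,"tz":0,"roll":0},{"tx":-224,"ty":-320,"tz":0,"roll":0}]' 1
python3 -m crank '[{"tx":-28,"ty":-40,"tz":0,"roll":0},{"tx":-56,"ty":-80,"tz":0,"roll":0},{"tx":-84,"ty":-120,"tz":0,"roll":0},{"tx":-112,"ty":-160,"tz":0,"roll":0},{"tx":-130,"ty":-188,"tz":0,"roll":0},{"tx":-180,"ty":-188,"tz":0,"roll":0},{"tx":-230,"ty":-188,"tz":0,"roll":0},{"tx":-280,"ty":-188,"tz":0,"roll":0}]' 1
cat > st.py <<'E'
from h import *
s=env.sense();R=Ro.from_rotvec(s['orientation']).as_matrix();q=s['qpos'];z=R[:,2];az=lambda v:np.degrees(np.arctan2(v[1],v[0])).round(2)
print('q',q.round(3),'tilt',np.degrees(np.arccos(-z[2])).round(2),'az',az(z),'X',R[:,0].round(3),'Y',R[:,1].round(3),'z',z.round(3))
E
python3 st.py
```

```text
clock: 3.55
tcp_pos: [0.3034, 0.5534, 0.5046]
orientation: [-0.197, 3.123, 0.044]
force: [0.3, 0.3, -0.1]
grip_width: 0.0855
grip_force: 0.0
clock: 4.35
tcp_pos: [0.5664, 0.2622, 0.4978]
orientation: [-0.193, 3.121, 0.037]
force: [0.4, 0.6, -0.1]
grip_width: 0.0851
grip_force: 0.0
clock: 5.15
tcp_pos: [0.8395, 0.1073, 0.4938]
orientation: [-0.192, 3.119, 0.035]
force: [2.2, 0.3, 1.4]
grip_width: 0.0855
grip_force: 0.0
q [-0.014  0.819  0.233  0.027  2.074 -1.695] tilt 1.58 az 57.16 X [-0.992 -0.122 -0.018] Y [-0.123  0.992  0.021] z [ 0.015  0.023 -1.   ]
```

```bash
python3 -m crank '[{"tx":-40,"ty":30,"tz":0,"roll":0},{"tx":-80,"ty":60,"tz":0,"roll":0},{"tx":-120,"ty":90,"tz":0,"roll":0},{"tx":-160,"ty":120,"tz":0,"roll":0},{"tx":-210,"ty":120,"tz":0,"roll":0},{"tx":-260,"ty":120,"tz":0,"roll":0},{"tx":-310,"ty":120,"tz":0,"roll":0},{"tx":-360,"ty":120,"tz":0,"roll":0}]' 1;python3 st.py
python3 -m crank '[{"tx":-50,"ty":0,"tz":0,"roll":0},{"tx":-100,"ty":0,"tz":0,"roll":0},{"tx":-150,"ty":0,"tz":0,"roll":0},{"tx":-200,"ty":0,"tz":0,"roll":0},{"tx":-250,"ty":0,"tz":0,"roll":0},{"tx":-300,"ty":0,"tz":0,"roll":0},{"tx":-350,"ty":0,"tz":0,"roll":0},{"tx":-400,"ty":0,"tz":0,"roll":0}]' 1;python3 st.py
```

```text
clock: 5.95
tcp_pos: [0.8843, 0.2055, 0.4114]
orientation: [-0.19, 3.094, 0.043]
force: [0.9, -0.0, 0.9]
grip_width: 0.0854
grip_force: 0.0
q [ 0.096  0.981  0.126  0.029  1.991 -1.585] tilt 2.87 az 36.95 X [-0.992 -0.122 -0.043] Y [-0.123  0.992  0.025] z [ 0.04   0.03  -0.999]
clock: 6.75
tcp_pos: [0.9276, 0.1955, 0.3397]
orientation: [-0.189, 3.063, 0.05]
force: [0.0, -0.1, 0.5]
grip_width: 0.085
grip_force: 0.0
q [ 0.079  1.061  0.126  0.033  1.88  -1.604] tilt 4.56 az 27.58 X [-0.99  -0.121 -0.074] Y [-0.124  0.992  0.028] z [ 0.07   0.037 -0.997]
```

```bash
python3 -m crank '[{"tx":-45,"ty":-10,"tz":-20,"roll":0},{"tx":-90,"ty":-20,"tz":-40,"roll":0},{"tx":-135,"ty":-30,"tz":-60,"roll":0},{"tx":-180,"ty":-40,"tz":-80,"roll":0},{"tx":-225,"ty":-50,"tz":-100,"roll":0},{"tx":-270,"ty":-60,"tz":-120,"roll":0},{"tx":-315,"ty":-70,"tz":-140,"roll":0},{"tx":-360,"ty":-80,"tz":-160,"roll":0}]' 1;python3 st.py
python3 -m crank '[{"tx":-400,"ty":-40,"tz":-200,"roll":0},{"tx":-400,"ty":-40,"tz":-200,"roll":0},{"tx":-400,"ty":-40,"tz":-200,"roll":0},{"tx":-400,"ty":-40,"tz":-200,"roll":0},{"tx":-400,"ty":-40,"tz":-200,"roll":0},{"tx":-400,"ty":-40,"tz":-200,"roll":0},{"tx":-400,"ty":-40,"tz":-200,"roll":0},{"tx":-400,"ty":-40,"tz":-200,"roll":0}]' 1;python3 st.py
```

```text
clock: 7.55
tcp_pos: [0.9371, 0.1405, 0.3635]
orientation: [-0.186, 3.031, 0.054]
force: [0.4, -0.2, -0.2]
grip_width: 0.0854
grip_force: 0.0
q [ 0.017  1.036  0.126  0.042  1.876 -1.661] tilt 6.32 az 22.14 X [-0.987 -0.12  -0.106] Y [-0.124  0.992  0.029] z [ 0.102  0.042 -0.994]
clock: 8.35
tcp_pos: [0.9338, 0.1125, 0.4012]
orientation: [-0.183, 2.999, 0.056]
force: [0.5, -0.7, -0.4]
grip_width: 0.0857
grip_force: 0.0
q [-0.015  0.996  0.127  0.05   1.886 -1.689] tilt 8.11 az 18.77 X [-0.983 -0.119 -0.138] Y [-0.124  0.992  0.029] z [ 0.133  0.045 -0.99 ]
```

```bash
A='x'; 
for i in 1 2 3 4; do python3 -m crank '[{"tx":-400,"ty":0,"tz":-160,"roll":0},{"tx":-400,"ty":0,"tz":-160,"roll":0},{"tx":-400,"ty":0,"tz":-160,"roll":0},{"tx":-400,"ty":0,"tz":-160,"roll":0},{"tx":-400,"ty":0,"tz":-160,"roll":0},{"tx":-400,"ty":0,"tz":-160,"roll":0},{"tx":-400,"ty":0,"tz":-160,"roll":0},{"tx":-400,"ty":0,"tz":-160,"roll":0}]' 1|grep -E "clock|tcp|force: \["; done; python3 st.py
for i in 1 2 3 4; do python3 -m crank '[{"tx":-400,"ty":0,"tz":-100,"roll":0},{"tx":-400,"ty":0,"tz":-100,"roll":0},{"tx":-400,"ty":0,"tz":-100,"roll":0},{"tx":-400,"ty":0,"tz":-100,"roll":0},{"tx":-400,"ty":0,"tz":-100,"roll":0},{"tx":-400,"ty":0,"tz":-100,"roll":0},{"tx":-400,"ty":0,"tz":-100,"roll":0},{"tx":-400,"ty":0,"tz":-100,"roll":0}]' 1|grep -E "clock|tcp"; done; python3 st.py
```

```text
clock: 9.15
tcp_pos: [0.9349, 0.1123, 0.4196]
force: [-0.5, -0.6, 0.7]
clock: 9.95
tcp_pos: [0.9343, 0.1116, 0.4414]
force: [0.6, -0.3, -0.4]
clock: 10.75
tcp_pos: [0.9321, 0.1106, 0.4652]
force: [0.1, -0.4, -0.4]
clock: 11.55
tcp_pos: [0.9285, 0.1094, 0.4906]
force: [0.8, 0.7, 0.4]
q [-0.024  0.901  0.128  0.069  1.851 -1.687] tilt 15.45 az 13.11 X [-0.958 -0.112 -0.265] Y [-0.124  0.992  0.029] z [ 0.259  0.06  -0.964]
clock: 12.35
tcp_pos: [0.9391, 0.1108, 0.4909]
clock: 13.15
tcp_pos: [0.9456, 0.1114, 0.4984]
clock: 13.95
tcp_pos: [0.9489, 0.1114, 0.5116]
clock: 14.75
tcp_pos: [0.9495, 0.111, 0.5292]
q [-0.028  0.871  0.128  0.087  1.749 -1.684] tilt 23.05 az 11.0 X [-0.915 -0.103 -0.391] Y [-0.124  0.992  0.029] z [ 0.384  0.075 -0.92 ]
```

```bash

for i in 1 2 3 4 5; do python3 -m crank '[{"tx":-400,"ty":0,"tz":0,"roll":0},{"tx":-400,"ty":0,"tz":0,"roll":0},{"tx":-400,"ty":0,"tz":0,"roll":0},{"tx":-400,"ty":0,"tz":0,"roll":0},{"tx":-400,"ty":0,"tz":0,"roll":0},{"tx":-400,"ty":0,"tz":0,"roll":0},{"tx":-400,"ty":0,"tz":0,"roll":0},{"tx":-400,"ty":0,"tz":0,"roll":0}]' 1|grep -E "clock|tcp"; done; python3 st.py
for i in 1 2 3 4 5; do python3 -m crank '[{"tx":-400,"ty":-20,"tz":60,"roll":0},{"tx":-400,"ty":-20,"tz":60,"roll":0},{"tx":-400,"ty":-20,"tz":60,"roll":0},{"tx":-400,"ty":-20,"tz":60,"roll":0},{"tx":-400,"ty":-20,"tz":60,"roll":0},{"tx":-400,"ty":-20,"tz":60,"roll":0},{"tx":-400,"ty":-20,"tz":60,"roll":0},{"tx":-400,"ty":-20,"tz":60,"roll":0}]' 1|grep -E "clock|tcp"; done; python3 st.py
```

```text
clock: 15.55
tcp_pos: [0.9757, 0.115, 0.504]
clock: 16.35
tcp_pos: [0.9937, 0.1176, 0.4917]
clock: 17.15
tcp_pos: [1.0058, 0.1191, 0.4898]
clock: 17.95
tcp_pos: [1.0134, 0.1199, 0.4963]
clock: 18.75
tcp_pos: [1.0175, 0.1201, 0.5093]
q [-0.022  0.921  0.128  0.103  1.53  -1.683] tilt 32.74 az 9.68 X [-0.837 -0.089 -0.54 ] Y [-0.124  0.992  0.029] z [ 0.533  0.091 -0.841]
clock: 19.55
tcp_pos: [1.0357, 0.1115, 0.4981]
clock: 20.35
tcp_pos: [1.0477, 0.1042, 0.4973]
clock: 21.15
tcp_pos: [1.055, 0.098, 0.5048]
clock: 21.95
tcp_pos: [1.0588, 0.0925, 0.5186]
clock: 22.75
tcp_pos: [1.0597, 0.0877, 0.5372]
q [-0.063  0.923  0.128  0.145  1.367 -1.72 ] tilt 42.25 az 8.58 X [-0.737 -0.073 -0.672] Y [-0.121  0.992  0.026] z [ 0.665  0.1   -0.74 ]
```

```bash

python3 -m crank '[{"tx":-400,"ty":-20,"tz":60,"roll":0},{"tx":-400,"ty":-20,"tz":60,"roll":0},{"tx":-400,"ty":-20,"tz":60,"roll":0},{"tx":-400,"ty":-20,"tz":60,"roll":0},{"tx":-400,"ty":-20,"tz":60,"roll":0},{"tx":-400,"ty":-20,"tz":60,"roll":0},{"tx":-400,"ty":-20,"tz":60,"roll":0},{"tx":-400,"ty":-20,"tz":60,"roll":0}]' 1
cat > go.py <<'E'
# shift (mm) and roll (deg) in tool axes to bring grasp point G to given world pts; usage: go(G, yaxis)
from h import *
def go(G,yd=None,g=.019):
  s=env.sense();R=Ro.from_rotvec(s['orientation']).as_matrix();p=s['tcp_pos']
  d=R.T@(np.array(G)+g*R[:,2]-p)*1000
  r=0
  if yd is not None:
    v=R.T@yd; r=np.degrees(np.arctan2(-v[0],v[1]))
  print('shift',d.round(1),'roll',r.round(2)); return R
def axis(az): a=np.radians(az);return np.array([np.cos(a),np.sin(a),0])
E
python3 st.py; python3 - <<'E'
from go import *
for n,c,a in(("wide",[.5697,-.1623,.056],9.2),("slim",[.541,-.2821,.056],5.0)):
  m=axis(a);R=Ro.from_rotvec(env.sense()['orientation']).as_matrix();z=R[:,2]
  y=np.cross(z,m);y/=np.linalg.norm(y);y*=np.sign(y@R[:,1]);print(n,'y',y.round(3),'ang m-z',np.degrees(np.arccos(m@z)))
  go(np.array(c)-.12*z,y);go(c,y)
E
```

```text
clock: 23.55
tcp_pos: [1.0579, 0.0833, 0.5597]
orientation: [-0.131, 2.37, 0.087]
force: [0.2, 0.4, 0.3]
grip_width: 0.0854
grip_force: 0.0
q [-0.069  0.904  0.128  0.153  1.354 -1.724] tilt 44.13 az 8.37 X [-0.715 -0.069 -0.696] Y [-0.12   0.992  0.025] z [ 0.689  0.101 -0.718]
wide y [-0.16   0.987 -0.014] ang m-z 45.8786943894636
shift [ 716.5 -197.4 -100.7] roll -3.19
shift [ 716.5 -197.4   19.3] roll -3.19
slim y [-0.087  0.995  0.057] ang m-z 45.96872129155179
shift [ 745.4 -312.8 -132.6] roll 2.66
shift [ 745.4 -312.8  -12.6] roll 2.66
```

```bash

python3 -m crank '[{"tx":45,"ty":-12,"tz":-6,"roll":0},{"tx":90,"ty":-24,"tz":-12,"roll":0},{"tx":135,"ty":-36,"tz":-18,"roll":0},{"tx":180,"ty":-48,"tz":-24,"roll":0},{"tx":225,"ty":-60,"tz":-30,"roll":-0.8},{"tx":270,"ty":-72,"tz":-36,"roll":-1.6},{"tx":315,"ty":-84,"tz":-42,"roll":-2.4},{"tx":360,"ty":-96,"tz":-48,"roll":-3.2}]' 1 | grep -E "clock|tcp"
python3 -m crank '[{"tx":45,"ty":-13,"tz":-7,"roll":0},{"tx":90,"ty":-26,"tz":-14,"roll":0},{"tx":135,"ty":-39,"tz":-21,"roll":0},{"tx":180,"ty":-52,"tz":-28,"roll":0},{"tx":225,"ty":-65,"tz":-35,"roll":0},{"tx":270,"ty":-78,"tz":-42,"roll":0},{"tx":315,"ty":-90,"tz":-48,"roll":0},{"tx":356,"ty":-101,"tz":-53,"roll":0}]' 1
python3 st.py; python3 - <<'E'
from go import *
m=camera_model("wrist");im=capture("wrist");print(-np.array(m["R"]).T@m["t"])
for n,c,a in(("wide",[.5697,-.1623,.056],9.2),("slim",[.541,-.2821,.056],5.0)):
  ax=axis(a)
  L=.035 if n=="wide" else .0475
  r=.027 if n=="wide" else .021
  pts=[]
  for e in(-L,L):
    u=np.cross(ax,[0,0,1]);pts.append([np.array(c)+e*ax+r*(np.cos(t)*u+np.sin(t)*np.array([0,0,1])) for t in np.linspace(0,2*np.pi,40)])
  for P in pts:
    uv=pix(m,np.array(P));cv2.polylines(im,[np.round(uv).astype(int)],True,(0,255,0),1)
  for d in nets.find_in("cup_"+n,"wrist"):
    print(n,round(d["confidence"],2),(np.array(m["R"]).T@(np.array(d["position"])-m["t"])).round(4))
cv2.imwrite("pics/w1.png",cv2.resize(im,(800,600)))
go([.5697,-.1623,.056])
E
```

```text
clock: 24.35
tcp_pos: [0.8001, -0.0319, 0.3582]
clock: 25.15
tcp_pos: [0.5615, -0.1321, 0.1995]
orientation: [-0.139, 2.421, 0.034]
force: [0.7, -1.1, 0.7]
grip_width: 0.0851
grip_force: 0.0
q [-0.669 -0.311  2.227  0.691  0.793 -2.741] tilt 41.06 az 5.4 X [-0.749 -0.091 -0.657] Y [-0.109  0.994 -0.013] z [ 0.654  0.062 -0.754]
[ 0.38845147 -0.1497577   0.28747729]
wide 0.91 [ 0.7339 -0.192   0.0391]
wide 0.88 [ 0.5472 -0.1607  0.0791]
wide 0.62 [ 0.5736 -0.0016  0.0792]
slim 0.95 [ 0.5381 -0.2718  0.0684]Traceback (most recent call last):
  File "<stdin>", line 15, in <module>
  File "go.py", line 9, in go
    print('shift',d.round(1),'roll',r.round(2)); return R
                                    ^^^^^^^
AttributeError: 'int' object has no attribute 'round'
```

View pics/w1.png

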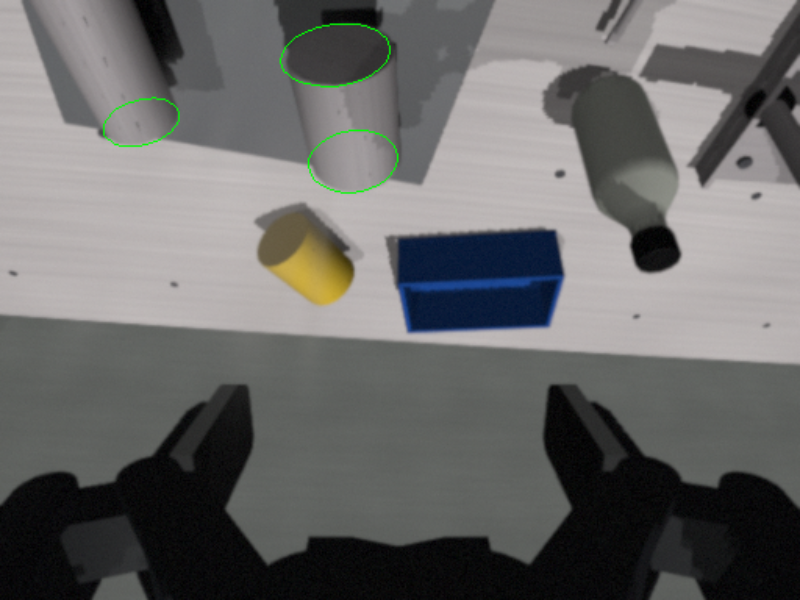

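The wrist view shows my predicted cup outlines (green) on the real cups at (345,110) and (120,70), so the positions are good to about 3 mm. The last joint ran into its range, though, and cost 3° of tilt. I'll back out, flip the roll so pick and place both stay inside the range, and win the tilt back at the reach limit.

```bash
sed -i 's/r=0$/r=np.float64(0)/' go.py
python3 -m crank '[{"tx":-45,"ty":12,"tz":6,"roll":8.5},{"tx":-90,"ty":24,"tz":12,"roll":17},{"tx":-135,"ty":36,"tz":18,"roll":25.5},{"tx":-180,"ty":48,"tz":24,"roll":34},{"tx":-225,"ty":60,"tz":30,"roll":42.5},{"tx":-270,"ty":72,"tz":36,"roll":51},{"tx":-315,"ty":84,"tz":42,"roll":59.5},{"tx":-360,"ty":96,"tz":48,"roll":68}]' 1 | grep -E "clock|tcp"
python3 st.py; python3 - <<'E'
from go import *
R=go([1.12,.06,.60]);z=R[:,2];y=np.cross(z,axis(7));y/=np.linalg.norm(y);go([1.12,.06,.6],-y)
E
```

```text
clock: 26.1
tcp_pos: [0.83, -0.01, 0.3839]
q [-0.221  0.153  1.452  0.275  0.862 -0.973] tilt 41.18 az 5.55 X [-0.473  0.811 -0.343] Y [0.589 0.581 0.562] z [ 0.655  0.064 -0.753]
shift [-154.7  332.8   50.8] roll 0.0
shift [-154.7  332.8   50.8] roll -60.49
```

```bash

python3 -m crank '[{"tx":-20,"ty":43,"tz":6,"roll":8.5},{"tx":-40,"ty":86,"tz":12,"roll":17},{"tx":-60,"ty":129,"tz":18,"roll":25.5},{"tx":-80,"ty":172,"tz":24,"roll":34},{"tx":-100,"ty":215,"tz":30,"roll":42.5},{"tx":-120,"ty":258,"tz":36,"roll":51},{"tx":-140,"ty":301,"tz":42,"roll":59.5},{"tx":-160,"ty":344,"tz":48,"roll":68}]' 1 | grep -E "clock|tcp"
python3 st.py; python3 - <<'E'
from go import *
R=go([1.25,.06,.75]);z=R[:,2];y=np.cross(z,axis(7));y/=np.linalg.norm(y);go([1.3,.05,.7],y)
E
```

```text
clock: 26.9
tcp_pos: [1.0647, 0.0561, 0.5198]
q [-0.087  0.929  0.144  0.127  1.359  0.383] tilt 41.25 az 5.81 X [0.306 0.887 0.346] Y [ 0.69  -0.457  0.561] z [ 0.656  0.067 -0.752]
shift [139.8 255.2 -32.3] roll 0.0
shift [129.  266.2  37.4] roll 56.77
```

```bash

python3 -m crank '[{"tx":140,"ty":280,"tz":0,"roll":8},{"tx":140,"ty":280,"tz":0,"roll":16},{"tx":140,"ty":280,"tz":0,"roll":24},{"tx":140,"ty":280,"tz":0,"roll":32},{"tx":140,"ty":280,"tz":0,"roll":40},{"tx":140,"ty":280,"tz":0,"roll":48},{"tx":140,"ty":280,"tz":0,"roll":56},{"tx":140,"ty":280,"tz":0,"roll":57}]' 1 | grep -E "clock|tcp"
python3 st.py
python3 -m crank '[{"tx":400,"ty":-20,"tz":60,"roll":0},{"tx":400,"ty":-20,"tz":60,"roll":0},{"tx":400,"ty":-20,"tz":60,"roll":0},{"tx":400,"ty":-20,"tz":60,"roll":0},{"tx":400,"ty":-20,"tz":60,"roll":0},{"tx":400,"ty":-20,"tz":60,"roll":0},{"tx":400,"ty":-20,"tz":60,"roll":0},{"tx":400,"ty":-20,"tz":60,"roll":0}]' 1
python3 st.py; python3 - <<'E'
from go import *
R=Ro.from_rotvec(env.sense()['orientation']).as_matrix();z=R[:,2]
for n,c,a in(("wide",[.5697,-.1623,.056],9.2),("slim",[.541,-.2821,.056],5.0)):
  m=axis(a);y=np.cross(z,m);y/=np.linalg.norm(y);print(n,np.degrees(np.arccos(m@z)));go(np.array(c)-.07*z,y);go(c,y)
E
```

```text
clock: 27.7
tcp_pos: [1.0446, 0.0477, 0.5946]
q [-0.1    0.867  0.127  0.138  1.374  1.367] tilt 45.01 az 5.28 X [0.7   0.105 0.707] Y [ 0.12  -0.992  0.028] z [ 0.704  0.065 -0.707]
clock: 28.5
tcp_pos: [1.0397, 0.077, 0.6172]
orientation: [-2.858, -0.188, -1.243]
force: [-0.4, 0.1, -0.8]
grip_width: 0.0856
grip_force: 0.0
q [-0.066  0.848  0.128  0.116  1.355  1.397] tilt 46.92 az 5.14 X [0.676 0.103 0.73 ] Y [ 0.118 -0.993  0.031] z [ 0.727  0.065 -0.683]
wide 43.23549094309743
shift [-751.8  165.   -25.3] roll -3.54
shift [-751.8  165.    44.7] roll -3.54
slim 43.08204777847333
shift [-783.5  280.5  -54. ] roll 2.6
shift [-783.5  280.5   16. ] roll 2.6
```

```bash

python3 -m crank '[{"tx":-47,"ty":10,"tz":-2,"roll":-0.5},{"tx":-94,"ty":20,"tz":-4,"roll":-1},{"tx":-141,"ty":30,"tz":-6,"roll":-1.5},{"tx":-188,"ty":41,"tz":-8,"roll":-2},{"tx":-235,"ty":51,"tz":-9,"roll":-2.5},{"tx":-282,"ty":62,"tz":-10,"roll":-3},{"tx":-329,"ty":72,"tz":-12,"roll":-3.5},{"tx":-376,"ty":82,"tz":-13,"roll":-3.5}]' 1 | grep -E "clock|tcp"
python3 -m crank '[{"tx":-47,"ty":5,"tz":-2,"roll":0},{"tx":-94,"ty":10,"tz":-4,"roll":0},{"tx":-141,"ty":15,"tz":-6,"roll":0},{"tx":-188,"ty":20,"tz":-8,"roll":0},{"tx":-235,"ty":30,"tz":-10,"roll":0},{"tx":-282,"ty":40,"tz":-12,"roll":0},{"tx":-329,"ty":50,"tz":-13,"roll":0},{"tx":-374,"ty":58,"tz":-13,"roll":0}]' 1
python3 st.py; python3 - <<'E'
from go import *
c=[.5697,-.1623,.056];R=Ro.from_rotvec(env.sense()['orientation']).as_matrix();z=R[:,2];m=axis(9.2);y=np.cross(z,m);y/=np.linalg.norm(y);print(np.degrees(np.arccos(m@z)));go(c,y)
E
```

```text
clock: 29.3
tcp_pos: [0.8101, -0.0321, 0.3803]
clock: 30.1
tcp_pos: [0.5608, -0.1512, 0.1224]
orientation: [2.861, 0.277, 1.25]
force: [0.5, -0.6, 0.1]
grip_width: 0.0852
grip_force: 0.0
q [-0.747 -0.162  2.313  1.063  0.669 -0.134] tilt 46.99 az 5.03 X [0.667 0.164 0.727] Y [ 0.158 -0.984  0.077] z [ 0.728  0.064 -0.682]
43.175955720875685
shift [-44.1   7.2  70. ] roll -0.08
```

```bash

python3 -m crank '[{"tx":-40,"ty":7,"tz":0,"roll":0},{"tx":-44,"ty":7,"tz":20,"roll":0},{"tx":-44,"ty":7,"tz":40,"roll":0},{"tx":-44,"ty":7,"tz":55,"roll":0},{"tx":-44,"ty":7,"tz":66,"roll":0},{"tx":-44,"ty":7,"tz":74,"roll":0},{"tx":-44,"ty":7,"tz":74,"roll":0},{"tx":-44,"ty":7,"tz":74,"roll":0}]' 1
python3 - <<'E'
from go import *
go([.5697,-.1623,.056]);im=capture("wrist");im2=capture("scene")[150:270,120:280]
cv2.imwrite("pics/w2.png",np.hstack([cv2.resize(im,(400,300)),cv2.resize(im2,(400,300))]))
E
```

```text
clock: 30.9
tcp_pos: [0.5876, -0.1598, 0.0411]
orientation: [2.864, 0.277, 1.249]
force: [-0.4, -0.2, -0.1]
grip_width: 0.0857
grip_force: 0.0
shift [-1.5  0.8 -4.4] roll 0.0
```

View pics/w2.png

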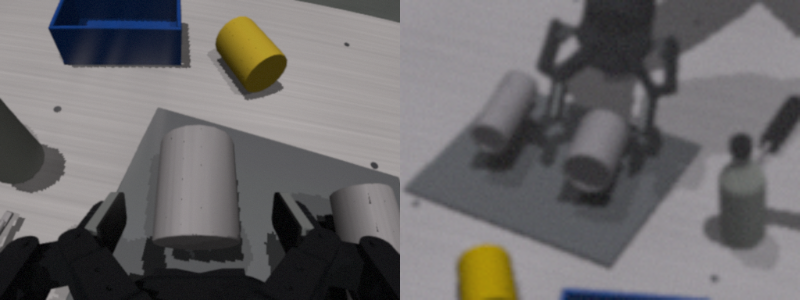

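The cup sits centred between the open fingers, at (197,190) in the left picture. Closing the gripper.

```bash

python3 -m crank '[{"tx":0,"ty":0,"tz":0,"roll":0},{"tx":0,"ty":0,"tz":0,"roll":0},{"tx":0,"ty":0,"tz":0,"roll":0},{"tx":0,"ty":0,"tz":0,"roll":0},{"tx":0,"ty":0,"tz":0,"roll":0},{"tx":0,"ty":0,"tz":0,"roll":0},{"tx":0,"ty":0,"tz":0,"roll":0},{"tx":0,"ty":0,"tz":0,"roll":0}]' 0
python3 st.py; python3 - <<'E'
from go import *
s=env.sense();R=Ro.from_rotvec(s['orientation']).as_matrix();p=s['tcp_pos'];z=R[:,2]
c=np.array([.5697,-.1623,.056]);m=axis(9.2);rim=c+.035*m
rt=R.T@(rim-p);mt=R.T@m;np.savez("wide.npz",rt=rt,mt=mt);print('rim in tool',rt.round(4),mt.round(3))
# roll about z bringing mt closest to world down
best=None
d=R.T@[0,0,-1];r=np.degrees(np.arctan2(d[1],d[0])-np.arctan2(mt[1],mt[0]));print('roll',r)
Rz=Ro.from_euler('z',r,degrees=True).as_matrix();R2=R@Rz;print('mouth then',(R2@mt).round(3))
for h in(.16,.02):
  tcp=np.array([.5515,.2331,h])-R2@rt;print(h,'tcp',tcp.round(3),'shift',(R.T@(tcp-p)*1000).round(1))
print('up',R.T@[0,0,1])
E
```

```text
clock: 31.8
tcp_pos: [0.5872, -0.1581, 0.0414]
orientation: [2.865, 0.281, 1.252]
force: [-14.8, 4.0, 14.6]
grip_width: 0.0465
grip_force: 57.4
q [-0.717  0.113  2.249  1.345  0.576 -0.457] tilt 46.99 az 5.45 X [0.666 0.164 0.728] Y [ 0.163 -0.984  0.073] z [ 0.728  0.069 -0.682]
rim in tool [0.0223 0.0024 0.0025] [0.684 0.003 0.73 ]
roll -174.51157828462757
mouth then [ 0.067  0.006 -0.998]
0.16 tcp [0.565 0.232 0.178] shift [ 148.7 -377.5  -82.3]
0.02 tcp [0.565 0.232 0.038] shift [  46.9 -387.8   13.2]
up [ 0.72754246  0.07330443 -0.6821352 ]
```

```bash

python3 - <<'E'
from go import *
im=capture("wrist");im2=capture("scene")[165:245,140:247]
m=camera_model("wrist")
for cc,a,L,r in(([.5697,-.1623,.056],9.2,.035,.027),):
  ax=axis(a);u=np.cross(ax,[0,0,1])
  for e in(-L,L):
    P=[np.array(cc)+e*ax+r*(np.cos(t)*u+np.sin(t)*np.array([0,0,1])) for t in np.linspace(0,2*np.pi,40)]
    cv2.polylines(im,[np.round(pix(m,np.array(P))).astype(int)],True,(0,255,0),1)
cv2.imwrite("pics/w3.png",np.hstack([im[130:384],cv2.resize(im2,(288,254))]))
E
```

```text
(no output)
```

View pics/w3.png

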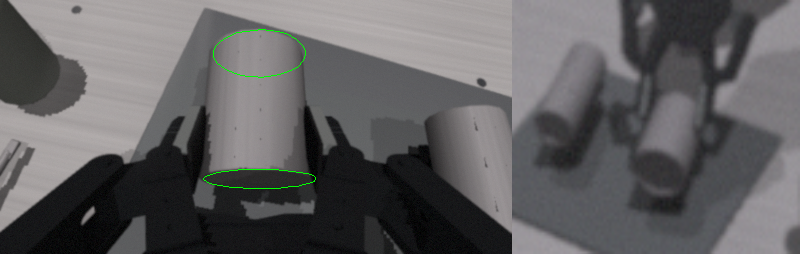

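The cup matches the outline and lies between the pads, at (257,110) in the left picture. I'll lift it straight up and check that it holds.

```bash

python3 -m crank '[{"tx":7,"ty":1,"tz":-7,"roll":0},{"tx":15,"ty":1.5,"tz":-14,"roll":0},{"tx":29,"ty":3,"tz":-27,"roll":0},{"tx":44,"ty":4.5,"tz":-41,"roll":0},{"tx":58,"ty":6,"tz":-55,"roll":0},{"tx":73,"ty":7.5,"tz":-68,"roll":0},{"tx":87,"ty":9,"tz":-82,"roll":0},{"tx":98,"ty":10,"tz":-92,"roll":0}]' 0
python3 st.py; python3 - <<'E'
from go import *
s=env.sense();R=Ro.from_rotvec(s['orientation']).as_matrix();p=s['tcp_pos'];D=np.load("wide.npz")
im=capture("wrist");m=camera_model("wrist")
mt=D['mt'];rt=D['rt'];u=np.cross(mt,[0,1,0]);v=np.array([0,1,0])
for e in(0,-.07):
  P=[R@(rt+e*mt+.027*(np.cos(t)*u+np.sin(t)*v))+p for t in np.linspace(0,2*np.pi,40)]
  cv2.polylines(im,[np.round(pix(m,np.array(P))).astype(int)],True,(0,255,0),1)
cv2.imwrite("pics/w4.png",im[130:])
print('to A',(R.T@(np.array([.51,0,.2])-p)*1000).round(),'to B',(R.T@(np.array([.51,.232,.2])-p)*1000).round())
E
```

```text
clock: 32.7
tcp_pos: [0.5874, -0.1596, 0.1765]
orientation: [2.863, 0.277, 1.248]
force: [0.1, 0.3, -2.0]
grip_width: 0.0465
grip_force: 58.3
q [-0.717 -0.193  2.221  0.934  0.715  0.052] tilt 46.92 az 5.12 X [0.667 0.164 0.726] Y [ 0.159 -0.984  0.076] z [ 0.727  0.065 -0.683]
to A [  -9. -168.  -62.] to B [  29. -396.  -47.]
```

View pics/w4.png

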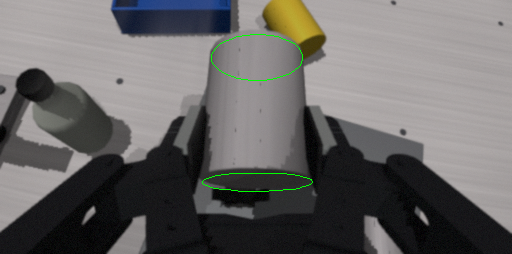

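The cup is held as modelled, with the outline still on it at (257,110). Now I'll carry it to the front of the station, rolling on the way.

```bash

python3 -m crank '[{"tx":-1,"ty":-21,"tz":-8,"roll":-8.5},{"tx":-2,"ty":-42,"tz":-16,"roll":-17},{"tx":-3,"ty":-63,"tz":-24,"roll":-25.5},{"tx":-4,"ty":-84,"tz":-31,"roll":-34},{"tx":-6,"ty":-105,"tz":-39,"roll":-42.5},{"tx":-7,"ty":-126,"tz":-47,"roll":-51},{"tx":-8,"ty":-147,"tz":-54,"roll":-59.5},{"tx":-9,"ty":-168,"tz":-62,"roll":-68}]' 0
python3 st.py; cat > pl.py <<'E'
import sys
from go import *
# usage pl.py obj  x y z ...: shifts to put TCP at points; remaining roll
s=env.sense();R=Ro.from_rotvec(s['orientation']).as_matrix();p=s['tcp_pos'];D=np.load(sys.argv[1]+".npz");mt=D['mt'];rt=D['rt']
d=R.T@[0,0,-1];r=np.degrees(np.arctan2(d[1],d[0])-np.arctan2(mt[1],mt[0]));r=(r+180)%360-180
R2=R@Ro.from_euler('z',r,degrees=True).as_matrix();print('roll left',r.round(1),'mouth now',(R@mt).round(3),'then',(R2@mt).round(3),'rim now',(p+R@rt).round(4))
for a in sys.argv[2:]:
  rim=np.array([float(v) for v in a.split(',')]);tcp=rim-R2@rt
  print(a,'tcp',tcp.round(3),'shift',(R.T@(tcp-p)*1000).round(1))
E
python3 pl.py wide .49,.233,.17 .5515,.2331,.10 .5515,.2331,.02
```

```text
clock: 33.55
tcp_pos: [0.5087, 0.0012, 0.1974]
orientation: [1.948, 1.617, 0.903]
force: [-0.1, 0.4, -1.2]
grip_width: 0.0461
grip_force: 58.7
q [-0.448 -0.658  2.487  0.64   0.676 -0.638] tilt 46.81 az 5.21 X [0.099 0.975 0.199] Y [ 0.681 -0.212  0.701] z [ 0.726  0.066 -0.684]
roll left -106.1 mouth now [ 0.599  0.714 -0.361] then [ 0.064  0.006 -0.998] rim now [0.5144 0.0225 0.2018]
.49,.233,.17 tcp [0.504 0.232 0.188] shift [222.5 -59.   18. ]
.5515,.2331,.10 tcp [0.565 0.232 0.118] shift [214.8 -66.3 110.6]
.5515,.2331,.02 tcp [0.565 0.232 0.038] shift [ 198.9 -122.4  165.3]
```

```bash

python3 -m crank '[{"tx":0,"ty":0,"tz":0,"roll":-8.5},{"tx":2,"ty":-2,"tz":0,"roll":-17},{"tx":5,"ty":-4,"tz":0,"roll":-25.5},{"tx":8,"ty":-5,"tz":0,"roll":-34},{"tx":28,"ty":-10,"tz":2,"roll":-42.5},{"tx":50,"ty":-16,"tz":4,"roll":-51},{"tx":76,"ty":-22,"tz":6,"roll":-59.5},{"tx":102,"ty":-29,"tz":8,"roll":-68}]' 0 | grep -E "clock|tcp|force"
python3 st.py; 
python3 pl.py wide .49,.233,.13 .5515,.2331,.10 .5515,.2331,.02
```

```text
clock: 34.35
tcp_pos: [0.5057, 0.1073, 0.1925]
force: [0.6, 0.1, -1.6]
grip_force: 58.8
q [-0.084 -0.608  2.47   0.274  0.485 -1.275] tilt 46.84 az 5.16 X [-0.593  0.562 -0.576] Y [0.346 0.825 0.447] z [ 0.726  0.066 -0.684]
roll left -38.1 mouth now [ 0.125  0.435 -0.892] then [ 0.064  0.006 -0.998] rim now [0.4952 0.122  0.1791]
.49,.233,.13 tcp [0.504 0.232 0.148] shift [96.9 82.  37.1]
.5515,.2331,.10 tcp [0.565 0.232 0.118] shift [ 77.8  90.  102.3]
.5515,.2331,.02 tcp [0.565 0.232 0.038] shift [123.9  54.3 157. ]
```

```bash

python3 -m crank '[{"tx":15,"ty":12,"tz":4,"roll":-8},{"tx":30,"ty":25,"tz":8,"roll":-16},{"tx":46,"ty":39,"tz":12,"roll":-24},{"tx":62,"ty":53,"tz":18,"roll":-32},{"tx":78,"ty":67,"tz":26,"roll":-38},{"tx":90,"ty":76,"tz":32,"roll":-38},{"tx":97,"ty":82,"tz":37,"roll":-38},{"tx":97,"ty":82,"tz":37,"roll":-38}]' 0 | grep -E "clock|tcp|force"
python3 st.py; 
python3 pl.py wide .5515,.2331,.09 .5515,.2331,.02; python3 - <<'E'
from go import *
s=env.sense();R=Ro.from_rotvec(s['orientation']).as_matrix();p=s['tcp_pos'];D=np.load("wide.npz");mt=D['mt'];rt=D['rt']
im=capture("wrist");m=camera_model("wrist");sc=capture("scene");ms=camera_model("scene")
u=np.cross(mt,[0,1,0]);v=np.array([0,1,0])
for e in(0,-.07):
  P=np.array([R@(rt+e*mt+.027*(np.cos(t)*u+np.sin(t)*v))+p for t in np.linspace(0,2*np.pi,40)])
  for a,b in((im,m),(sc,ms)):cv2.polylines(a,[np.round(pix(b,P)).astype(int)],True,(0,255,0),1)
for h,r in((.02,.031),(.012,.031),(.02,.018),(.055,.018)):
  P=np.array([[.5515+r*np.cos(t),.2331+r*np.sin(t),h] for t in np.linspace(0,2*np.pi,40)])
  for a,b in((im,m),(sc,ms)):cv2.polylines(a,[np.round(pix(b,P)).astype(int)],True,(0,0,255),1)
cv2.imwrite("pics/w5.png",np.hstack([cv2.resize(im,(400,300)),cv2.resize(sc[150:285,270:450],(400,300))]))
E
```

```text
clock: 35.15
tcp_pos: [0.5033, 0.2317, 0.1472]
force: [-0.7, 0.3, -2.4]
grip_force: 59.0
q [ 0.312 -0.305  2.368 -0.535  0.318 -0.905] tilt 46.66 az 5.19 X [-0.683 -0.062 -0.727] Y [-0.09   0.996  0.   ] z [ 0.724  0.066 -0.686]
roll left -0.3 mouth now [ 0.061  0.009 -0.998] then [ 0.061  0.006 -0.998] rim now [0.4897 0.2329 0.1293]
.5515,.2331,.09 tcp [0.565 0.232 0.108] shift [-13.7  -5.3  71.7]
.5515,.2331,.02 tcp [0.565 0.232 0.038] shift [ 37.2  -5.3 119.8]
```

View pics/w5.png

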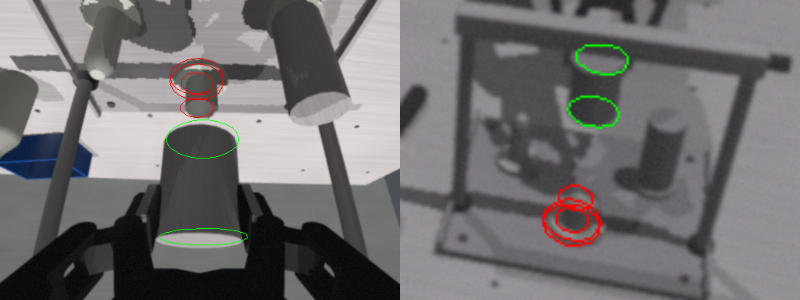

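Both views show the model on the real things: the cup rim at (202,138), the peg foot at (197,77), and the scene view agrees. The cup hangs mouth down. Going under the bar and lowering.

```bash

python3 -m crank '[{"tx":-4,"ty":-1,"tz":20,"roll":0},{"tx":-8,"ty":-3,"tz":40,"roll":0},{"tx":-12,"ty":-4,"tz":58,"roll":0},{"tx":-14,"ty":-5,"tz":72,"roll":0},{"tx":-8,"ty":-5,"tz":79,"roll":0},{"tx":1,"ty":-5,"tz":87,"roll":0},{"tx":8,"ty":-5,"tz":93,"roll":0},{"tx":8,"ty":-5,"tz":93,"roll":0}]' 0 | grep -E "clock|tcp|force"
python3 st.py;python3 pl.py wide .5525,.2331,.03 .5525,.2331,.02
```

```text
clock: 36.05
tcp_pos: [0.5636, 0.2387, 0.0905]
force: [0.3, 0.1, -2.2]
grip_force: 59.0
q [ 0.296 -0.008  2.238 -0.945  0.209 -0.489] tilt 45.95 az 3.44 X [-0.693 -0.06  -0.719] Y [-0.072  0.997 -0.013] z [ 0.717  0.043 -0.695]
roll left 0.8 mouth now [ 0.049 -0.006 -0.999] then [ 0.049  0.003 -0.999] rim now [0.5498 0.2399 0.0727]
.5525,.2331,.03 tcp [0.566 0.232 0.048] shift [29.3 -6.7 31.3]
.5525,.2331,.02 tcp [0.566 0.232 0.038] shift [36.5 -6.6 38.3]
```

The arm is at the ends of joints 4 and 5 here, so the tool's azimuth has to change. I'll fit the arm's kinematics from the poses seen so far to find a placing pose inside the ranges.

```bash
cat > kin.py <<'E'
from h import *
from scipy.optimize import least_squares
Q=np.array([[1.154,.245,1.558,0,1.339,-.174],[1.211,1.225,.126,.003,1.771,-.116],[1.1707,.4057,1.382,.0036,1.334,-.1583],[-.014,.819,.233,.027,2.074,-1.695],[.096,.981,.126,.029,1.991,-1.585],[-.024,.901,.128,.069,1.851,-1.687],[-.022,.921,.128,.103,1.53,-1.683],[-.069,.904,.128,.153,1.354,-1.724],[-.669,-.311,2.227,.691,.793,-2.741],[-.221,.153,1.452,.275,.862,-.973],[-.1,.867,.127,.138,1.374,1.367],[-.747,-.162,2.313,1.063,.669,-.134],[-.717,.113,2.249,1.345,.576,-.457],[-.448,-.658,2.487,.64,.676,-.638],[.312,-.305,2.368,-.535,.318,-.905],[.296,-.008,2.238,-.945,.209,-.489]])
P=np.array([[.156,.631,.195],[.2351,.9481,.1845],[.173,.7007,.1816],[.8395,.1073,.4938],[.8843,.2055,.4114],[.9285,.1094,.4906],[1.0175,.1201,.5093],[1.0579,.0833,.5597],[.5615,-.1321,.1995],[.83,-.01,.3839],[1.0446,.0477,.5946],[.5608,-.1512,.1224],[.5872,-.1581,.0414],[.5087,.0012,.1974],[.5033,.2317,.1472],[.5636,.2387,.0905]])
ry=lambda a:Ro.from_euler('y',a).as_matrix();rz=lambda a:Ro.from_euler('z',a).as_matrix()
def fk(q,k):
  A=ry(q[1]);B=ry(q[1]+q[2]+k[8]);W=B@rz(q[3])@ry(q[4]-k[8]);
  p=rz(q[0])@(A@[k[0],k[1],k[2]]+B@[k[3],0,k[4]]+W@[k[5],k[9],k[6]]+[k[10],0,k[7]])
  return p,rz(q[0])@W@rz(q[5]+k[11])
k0=np.array([0,.1,.46,0,.45,0,.2,.2,0,0,0,0])
f=lambda k:(np.array([fk(q,k)[0] for q in Q])-P).ravel()
def fit():
  k=least_squares(lambda k:np.r_[f(k),1e-3*(k[8]),1e-4*(k-k0)],k0).x;k[11]=0
  s=env.sense();R=Ro.from_rotvec(s['orientation']).as_matrix();E=fk(s['qpos'],k)[1]
  D=E.T@R;k[11]=np.arctan2(D[1,0],D[0,0]);return k,D
lo=np.array([-3.13,-1.02,.13,-.95,.21,-2.74]);hi=np.array([3.13,2.26,2.54,4.09,2.88,2.74])
def ik(k,p,R,q0):
  def g(q):
    a,b=fk(q,k);return np.r_[(a-p)*10,Ro.from_matrix(b.T@R).as_rotvec()*3]
  r=least_squares(g,np.clip(q0,lo+1e-3,hi-1e-3),bounds=(lo,hi));a,b=fk(r.x,k);return r.x,np.linalg.norm(a-p)*1e3,np.degrees(np.linalg.norm(Ro.from_matrix(b.T@R).as_rotvec()))
def tool(tilt,az,yw):
  t,a=np.radians([tilt,az]);z=np.array([np.sin(t)*np.cos(a),np.sin(t)*np.sin(a),-np.cos(t)])
  y=np.cross([0,0,1],z);y/=np.linalg.norm(y);y*=yw;return np.c_[np.cross(y,z),y,z]
E
python3 - <<'E'
from kin import *
k,D=fit();print(k.round(4),'rms mm',np.sqrt((f(k)**2).mean())*1e3);print(D.round(3))
s=env.sense();q0=s['qpos']
for z in(.09,.04):
 for tilt in(43.2,):
  for az in(-20,-10,0,5,10,15,20,25,30,35,40,45):
   R=tool(tilt,az,1);best=min((ik(k,[.5515+.0135*np.cos(np.radians(az)),.2331+.0135*np.sin(np.radians(az)),z],R,np.r_[q0[:3],j4,.4,j6]) for j4 in(-.5,.5,1.5,3) for j6 in(-2,-.5,1)),key=lambda r:r[1]+r[2])
   print(z,az,best[0].round(2),round(best[1],1),round(best[2],1))
E
```

```text
[-2.0000e-04  1.1240e-01  4.2000e-01  6.6600e-02  5.6860e-01 -4.0000e-04
  2.9080e-01  2.7300e-01 -1.1000e-03  2.0000e-04 -2.0000e-04  1.5706e+00] rms mm 0.195350771212362
[[ 0.    -1.    -0.001]
 [ 1.     0.     0.001]
 [-0.001 -0.001  1.   ]]
0.09 -20 [ 0.42  0.1   2.08 -0.95  0.61 -0.09] 2.3 1.3
0.09 -10 [ 0.37  0.05  2.15 -0.95  0.44 -0.25] 0.8 0.4
0.09 0 [ 0.3   0.    2.2  -0.8   0.29 -0.57] 0.0 0.0
0.09 5 [ 0.27 -0.02  2.22 -0.58  0.22 -0.87] 0.0 0.0
0.09 10 [ 0.23 -0.04  2.23 -0.19  0.21 -1.34] 2.1 0.8
0.09 15 [ 0.18 -0.05  2.24  0.27  0.21 -1.89] 1.7 0.7
0.09 20 [ 0.15 -0.05  2.26  0.63  0.23 -2.33] 0.0 0.0
0.09 25 [ 0.11 -0.05  2.26  0.83  0.3  -2.62] 0.0 0.0
0.09 30 [ 0.08 -0.05  2.24  0.87  0.38 -2.74] 1.8 0.8
0.09 35 [ 0.07 -0.04  2.22  0.81  0.45 -2.74] 6.5 2.9
0.09 40 [ 0.07 -0.04  2.19  0.76  0.51 -2.74] 11.3 5.1
0.09 45 [ 0.07 -0.03  2.16  0.71  0.57 -2.74] 16.2 7.4
0.04 -20 [ 0.41  0.19  2.07 -0.95  0.56 -0.07] 7.3 4.1
0.04 -10 [ 0.35  0.14  2.14 -0.95  0.39 -0.24] 6.7 3.4
0.04 0 [ 0.29  0.11  2.2  -0.95  0.22 -0.41] 3.6 1.7
0.04 5 [ 0.3   0.1   2.2  -0.95  0.21 -0.47] 5.4 2.4
0.04 10 [ 0.26  0.08  2.19 -0.47  0.21 -1.04] 10.9 4.5
0.04 15 [ 0.15  0.05  2.23  0.61  0.21 -2.27] 10.3 4.3
0.04 20 [ 0.12  0.06  2.25  1.01  0.21 -2.74] 4.6 2.0
0.04 25 [ 0.13  0.07  2.24  0.95  0.23 -2.74] 4.6 2.0
0.04 30 [ 0.11  0.06  2.22  0.89  0.3  -2.74] 8.5 3.7
0.04 35 [0.03 0.12 2.28 1.54 0.4  2.74] 10.2 3.9
0.04 40 [-0.01  0.13  2.26  1.44  0.48  2.74] 9.7 3.8
0.04 45 [-0.04  0.14  2.24  1.35  0.57  2.74] 8.7 3.4
```

```bash
python3 - <<'E'
from kin import *
k,D=fit();np.save("k.npy",k)
q0=env.sense()['qpos']
D=np.load("wide.npz");mt=D['mt'];rt=D['rt']
print('beta',np.degrees(np.arccos(mt[2]/np.linalg.norm(mt))))
for tilt in(38,39,40,41,42):
  o=[]
  for az in(-4,-2,0,2,4,20,22,24):
   R=tool(tilt,az,1);b=min((ik(k,np.array([.5515,.2331,.02])-R@rt,R,np.r_[.3,.1,2.2,j4,.25,j6]) for j4,j6 in((-.9,-.4),(.9,-2.5))),key=lambda r:r[1]+r[2]);o.append((az,round(b[1],1),round(b[2],1)))
  print(tilt,o)
E
```

```text
beta 43.142061036539744
38 [(-4, np.float64(0.0), np.float64(0.0)), (-2, np.float64(0.0), np.float64(0.0)), (0, np.float64(0.0), np.float64(0.0)), (2, np.float64(0.0), np.float64(0.0)), (4, np.float64(0.0), np.float64(0.0)), (20, np.float64(0.0), np.float64(0.0)), (22, np.float64(0.0), np.float64(0.0)), (24, np.float64(0.0), np.float64(0.0))]
39 [(-4, np.float64(0.0), np.float64(0.0)), (-2, np.float64(0.0), np.float64(0.0)), (0, np.float64(0.0), np.float64(0.0)), (2, np.float64(0.0), np.float64(0.0)), (4, np.float64(0.3), np.float64(0.1)), (20, np.float64(0.2), np.float64(0.1)), (22, np.float64(0.0), np.float64(0.0)), (24, np.float64(0.0), np.float64(0.0))]
40 [(-4, np.float64(0.1), np.float64(0.1)), (-2, np.float64(0.0), np.float64(0.0)), (0, np.float64(0.0), np.float64(0.0)), (2, np.float64(0.0), np.float64(0.0)), (4, np.float64(1.6), np.float64(0.7)), (20, np.float64(1.5), np.float64(0.6)), (22, np.float64(0.0), np.float64(0.0)), (24, np.float64(0.0), np.float64(0.0))]
41 [(-4, np.float64(1.8), np.float64(0.9)), (-2, np.float64(1.1), np.float64(0.5)), (0, np.float64(0.2), np.float64(0.1)), (2, np.float64(0.6), np.float64(0.3)), (4, np.float64(2.7), np.float64(1.2)), (20, np.float64(2.6), np.float64(1.1)), (22, np.float64(0.5), np.float64(0.2)), (24, np.float64(0.7), np.float64(0.3))]
42 [(-4, np.float64(3.4), np.float64(1.7)), (-2, np.float64(2.7), np.float64(1.3)), (0, np.float64(1.9), np.float64(0.9)), (2, np.float64(1.9), np.float64(0.8)), (4, np.float64(3.6), np.float64(1.7)), (20, np.float64(3.4), np.float64(1.6)), (22, np.float64(1.7), np.float64(0.7)), (24, np.float64(2.4), np.float64(1.0))]
```

```bash
python3 -m crank '[{"tx":-2,"ty":-4,"tz":2,"roll":0.4},{"tx":-2,"ty":-8,"tz":2,"roll":0.8},{"tx":-2,"ty":-8,"tz":2,"roll":0.8},{"tx":-2,"ty":-8,"tz":2,"roll":0.8},{"tx":-2,"ty":-8,"tz":2,"roll":0.8},{"tx":-2,"ty":-8,"tz":2,"roll":0.8},{"tx":-2,"ty":-8,"tz":2,"roll":0.8},{"tx":-2,"ty":-8,"tz":2,"roll":0.8}]' 0 | grep -E "clock|force"
python3 st.py;python3 pl.py wide .5525,.2331,.073 .5525,.2331,.04
```

```text
clock: 36.85
force: [0.4, -0.4, -1.2]
grip_force: 58.9
q [ 0.284 -0.014  2.236 -0.9    0.209 -0.529] tilt 45.88 az 3.18 X [-0.695 -0.047 -0.718] Y [-0.061  0.998 -0.006] z [ 0.717  0.04  -0.696]
roll left 0.2 mouth now [ 0.048  0.    -0.999] then [ 0.048  0.003 -0.999] rim now [0.5529 0.235  0.0754]
.5525,.2331,.073 tcp [0.566 0.232 0.091] shift [ 2.1 -1.9  1.3]
.5525,.2331,.04 tcp [0.566 0.232 0.058] shift [25.8 -1.7 24.3]
```

```bash
python3 -m crank '[{"tx":4,"ty":-2,"tz":3,"roll":0},{"tx":8,"ty":-4,"tz":7,"roll":0},{"tx":12,"ty":-5,"tz":11,"roll":0},{"tx":15,"ty":-5,"tz":14,"roll":0},{"tx":15,"ty":-5,"tz":14,"roll":0},{"tx":15,"ty":-5,"tz":14,"roll":0},{"tx":15,"ty":-5,"tz":14,"roll":0},{"tx":15,"ty":-5,"tz":14,"roll":0}]' 0 | grep -E "clock|force"
python3 st.py;python3 pl.py wide .5525,.2331,.05 .5525,.2331,.035
```

```text
clock: 37.65
force: [0.2, 0.4, -2.1]
grip_force: 59.0
q [ 0.284  0.011  2.234 -0.946  0.209 -0.48 ] tilt 45.14 az 2.53 X [-0.704 -0.047 -0.709] Y [-0.055  0.998 -0.011] z [ 0.708  0.031 -0.705]
roll left 0.6 mouth now [ 0.035 -0.006 -0.999] then [ 0.035  0.002 -0.999] rim now [0.5514 0.2328 0.0639]
.5525,.2331,.05 tcp [0.566 0.231 0.068] shift [ 9.1  0.1 10.6]
.5525,.2331,.035 tcp [0.566 0.231 0.053] shift [19.7  0.3 21.2]
```

```bash
python3 -m crank '[{"tx":5,"ty":-2,"tz":5,"roll":0.3},{"tx":10,"ty":-4,"tz":10,"roll":0.6},{"tx":15,"ty":-5,"tz":16,"roll":0.6},{"tx":20,"ty":-5,"tz":21,"roll":0.6},{"tx":20,"ty":-5,"tz":21,"roll":0.6},{"tx":20,"ty":-5,"tz":21,"roll":0.6},{"tx":20,"ty":-5,"tz":21,"roll":0.6},{"tx":20,"ty":-5,"tz":21,"roll":0.6}]' 0 | grep -E "clock|force"
python3 st.py;python3 pl.py wide .5525,.2331,.04 .5525,.2331,.02
```

```text
clock: 38.45
force: [-1.0, 5.3, 11.6]
grip_force: 59.6
q [ 0.281  0.042  2.219 -0.946  0.208 -0.467] tilt 44.3 az 2.24 X [-0.715 -0.035 -0.698] Y [-0.044  0.999 -0.005] z [ 0.698  0.027 -0.716]
roll left 0.1 mouth now [ 0.02  -0.001 -1.   ] then [ 0.02   0.001 -1.   ] rim now [0.5551 0.2328 0.0546]
.5525,.2331,.04 tcp [0.567 0.231 0.057] shift [12.   0.4  8.6]
.5525,.2331,.02 tcp [0.567 0.231 0.037] shift [26.   0.5 22.9]
```

```bash
python3 -m crank '[{"tx":2,"ty":2,"tz":-2,"roll":0},{"tx":2,"ty":4,"tz":-2,"roll":0},{"tx":2,"ty":4,"tz":-2,"roll":0},{"tx":2,"ty":4,"tz":-2,"roll":0},{"tx":2,"ty":4,"tz":-2,"roll":0},{"tx":2,"ty":4,"tz":-2,"roll":0},{"tx":2,"ty":4,"tz":-2,"roll":0},{"tx":2,"ty":4,"tz":-2,"roll":0}]' 0 | grep -E "clock|force"
python3 st.py;python3 pl.py wide .5525,.237,.04 .5525,.237,.02; python3 - <<'E'
from h import *
im=capture("wrist");sc=capture("scene")
cv2.imwrite("pics/w6.png",np.hstack([cv2.resize(im,(400,300)),cv2.resize(sc[190:280,300:420],(400,300))]))
E
```

```text
clock: 39.25
force: [1.5, 3.2, -1.7]
grip_force: 58.2
q [ 0.29   0.041  2.227 -0.946  0.216 -0.461] tilt 43.67 az 2.03 X [-0.722 -0.037 -0.691] Y [-0.044  0.999 -0.008] z [ 0.69   0.024 -0.723]
roll left 0.4 mouth now [ 0.009 -0.004 -1.   ] then [ 0.009  0.    -1.   ] rim now [0.5476 0.2343 0.0496]
.5525,.237,.04 tcp [0.567 0.235 0.057] shift [ 3.   2.4 10.4]
.5525,.237,.02 tcp [0.567 0.235 0.037] shift [16.8  2.6 24.8]
```

View pics/w6.png

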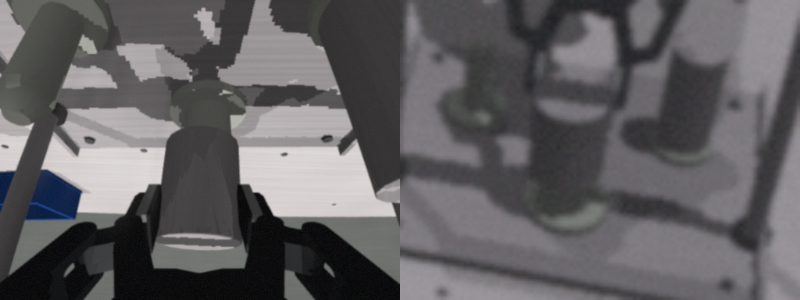

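```bash
python3 -m crank '[{"tx":-2,"ty":3,"tz":2,"roll":0.4},{"tx":-1,"ty":5,"tz":4,"roll":0.4},{"tx":2,"ty":5,"tz":7,"roll":0.4},{"tx":5,"ty":5,"tz":10,"roll":0.4},{"tx":8,"ty":5,"tz":13,"roll":0.4},{"tx":8,"ty":5,"tz":13,"roll":0.4},{"tx":8,"ty":5,"tz":13,"roll":0.4},{"tx":8,"ty":5,"tz":13,"roll":0.4}]' 0 | grep -E "clock|force"
python3 st.py;python3 pl.py wide .5525,.237,.03 .5525,.237,.02
```

```text
clock: 40.15
force: [0.5, 0.5, -1.6]
grip_force: 58.3
q [ 0.291  0.072  2.211 -0.947  0.209 -0.451] tilt 43.04 az 2.4 X [-0.73  -0.03  -0.683] Y [-0.042  0.999  0.   ] z [ 0.682  0.029 -0.731]
roll left -0.3 mouth now [-0.002  0.003 -1.   ] then [-0.002 -0.    -1.   ] rim now [0.5512 0.2379 0.0411]
.5525,.237,.03 tcp [0.567 0.235 0.047] shift [ 6.6 -0.8  9. ]
.5525,.237,.02 tcp [0.567 0.235 0.037] shift [13.4 -0.8 16.3]
```

```bash
python3 -m crank '[{"tx":4,"ty":0,"tz":4,"roll":0},{"tx":7,"ty":-1,"tz":7,"roll":0},{"tx":10,"ty":-1,"tz":11,"roll":0},{"tx":13,"ty":-1,"tz":14,"roll":0},{"tx":14,"ty":-1,"tz":15,"roll":0},{"tx":14,"ty":-1,"tz":15,"roll":0},{"tx":14,"ty":-1,"tz":15,"roll":0},{"tx":14,"ty":-1,"tz":15,"roll":0}]' 0 | grep -E "clock|force"
python3 st.py;python3 pl.py wide .5515,.237,.02 .5525,.237,.015
```

```text
clock: 40.95
force: [0.9, 0.0, -2.2]
grip_force: 58.3
q [ 0.292  0.098  2.201 -0.947  0.209 -0.447] tilt 42.08 az 2.17 X [-0.742 -0.031 -0.67 ] Y [-0.04   0.999 -0.002] z [ 0.67   0.025 -0.742]
roll left -0.1 mouth now [-0.019  0.001 -1.   ] then [-0.019 -0.001 -1.   ] rim now [0.5509 0.2382 0.0304]
.5515,.237,.02 tcp [0.566 0.235 0.037] shift [ 6.6 -1.2  8.2]
.5525,.237,.015 tcp [0.567 0.235 0.032] shift [ 9.2 -1.2 12.5]
```

```bash
python3 -m crank '[{"tx":3,"ty":0,"tz":4,"roll":0},{"tx":6,"ty":-1,"tz":7,"roll":0},{"tx":9,"ty":-1,"tz":10,"roll":0},{"tx":11,"ty":-1,"tz":12,"roll":0},{"tx":12,"ty":-1,"tz":14,"roll":0},{"tx":12,"ty":-1,"tz":14,"roll":0},{"tx":12,"ty":-1,"tz":14,"roll":0},{"tx":12,"ty":-1,"tz":14,"roll":0}]' 0 | grep -E "clock|force"
python3 st.py;python3 pl.py wide .5515,.237,.02 .5515,.237,.014
```

```text
clock: 41.75
force: [0.1, 0.0, -0.8]
grip_force: 58.6
q [ 0.292  0.124  2.191 -0.947  0.209 -0.444] tilt 41.23 az 1.95 X [-0.751 -0.031 -0.659] Y [-0.038  0.999 -0.004] z [ 0.659  0.022 -0.752]
roll left 0.1 mouth now [-0.033 -0.002 -0.999] then [-0.033 -0.001 -0.999] rim now [0.5513 0.2387 0.0207]
.5515,.237,.02 tcp [0.567 0.235 0.037] shift [ 0.4 -1.7  0.6]
.5515,.237,.014 tcp [0.567 0.235 0.031] shift [ 4.3 -1.7  5.2]
```

```bash
python3 -m crank '[{"tx":1,"ty":0,"tz":1,"roll":0},{"tx":2,"ty":0,"tz":2,"roll":0},{"tx":3,"ty":-1,"tz":3,"roll":0},{"tx":4,"ty":-1,"tz":4,"roll":0},{"tx":4,"ty":-1,"tz":5,"roll":0},{"tx":4,"ty":-1,"tz":5,"roll":0},{"tx":4,"ty":-1,"tz":5,"roll":0},{"tx":4,"ty":-1,"tz":5,"roll":0}]' 0 | grep -E "clock|force"
python3 st.py;python3 pl.py wide .5515,.237,.014
```

```text
clock: 42.55
force: [-19.1, -3.5, 24.8]
grip_force: 64.0
q [ 0.293  0.129  2.186 -0.947  0.21  -0.444] tilt 41.26 az 1.89 X [-0.751 -0.032 -0.659] Y [-0.039  0.999 -0.005] z [ 0.659  0.022 -0.752]
roll left 0.2 mouth now [-0.033 -0.003 -0.999] then [-0.033 -0.001 -0.999] rim now [0.5533 0.2392 0.0209]
.5515,.237,.014 tcp [0.567 0.235 0.031] shift [ 6.  -2.2  4. ]
```

It has made contact at foot height with 25 N. Releasing.

```bash
python3 -m crank '[{"tx":0,"ty":0,"tz":0,"roll":0},{"tx":0,"ty":0,"tz":0,"roll":0},{"tx":0,"ty":0,"tz":0,"roll":0},{"tx":0,"ty":0,"tz":0,"roll":0},{"tx":0,"ty":0,"tz":-5,"roll":0},{"tx":0,"ty":0,"tz":-20,"roll":0},{"tx":0,"ty":0,"tz":-45,"roll":0},{"tx":0,"ty":0,"tz":-75,"roll":0}]' 0.8
python3 - <<'E'
from go import *
im=capture("wrist");sc=capture("scene")
cv2.imwrite("pics/w7.png",np.hstack([cv2.resize(im,(400,300)),cv2.resize(sc[190:280,300:420],(400,300))]))
E
```

```text
clock: 43.35
tcp_pos: [0.5165, 0.2346, 0.0901]
orientation: [-0.047, 2.429, 0.01]
force: [0.3, 0.3, 0.0]
grip_width: 0.0683
grip_force: 0.0
```

View pics/w7.png

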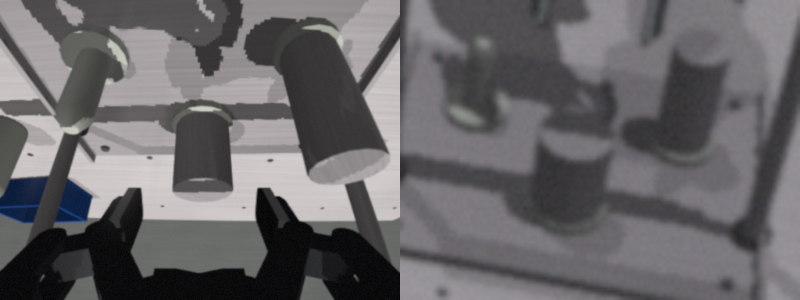

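The wide cup stands on its foot at (203,150) in the left view; the dry cup and thin peg are untouched. That was my tenth picture, so from here I work by numbers only. Planning the slim cup.

```bash
python3 st.py; python3 - <<'E'
from kin import *
k=np.load("k.npy")
m=np.array([np.cos(np.radians(5)),np.sin(np.radians(5)),0]);c=np.array([.541,-.2821,.056])
def scan(lbl,fn,tilts,azs,seeds):
  print(lbl)
  for t in tilts:
    o=[]
    for az in azs:
      b=min((ik(k,*fn(t,az),s) for s in seeds),key=lambda r:r[1]+r[2]);o.append(f"{az}:{b[1]:.0f}mm{b[2]:.1f}({b[0][3]:.2f},{b[0][4]:.2f},{b[0][5]:.2f})")
    print(t,*o)
off=.012 # grasp towards bottom from the middle
def pick(sg):
  def g(t,az):
    R=tool(t,az,1);z=R[:,2];y=np.cross(z,m);y/=np.linalg.norm(y);y*=sg;R=np.c_[np.cross(y,z),y,z];return c-off*m+.0225*z,R
  return g
S=[[-.75,0,2.2,1,.6,.3],[-.75,0,2.2,1,.6,-2.5]]
scan('pick Y-',pick(1),(41,45,50),(0,5),S)
def place(t,az):
  R=tool(t,az,1);z=R[:,2];return np.array([.470,.148,.02+.0475+off])+.0225*z,R
P=[[.2,0,2.3,-.6,.3,-.9],[.1,-.3,2.3,.5,.3,-2]]
scan('place Y+',place,(30,35,40,45,49),(-5,0,5,10),P)
E
```

```text
q [ 0.326 -0.113  2.29  -0.63   0.327 -0.75 ] tilt 41.18 az 1.99 X [-0.752 -0.031 -0.658] Y [-0.038  0.999 -0.003] z [ 0.658  0.023 -0.753]
pick Y-
41 0:0mm0.0(1.06,0.65,-0.29) 5:0mm0.0(1.03,0.72,-0.23)
45 0:0mm0.0(1.20,0.67,-0.44) 5:0mm0.0(1.15,0.74,-0.36)
50 0:0mm0.0(1.36,0.71,-0.63) 5:0mm0.0(1.30,0.78,-0.51)
place Y+
30 -5:0mm0.0(-0.24,0.47,-1.16) 0:0mm0.0(-0.12,0.46,-1.38) 5:0mm0.0(0.02,0.46,-1.60) 10:0mm0.0(0.15,0.47,-1.83)
35 -5:0mm0.0(-0.37,0.38,-1.03) 0:0mm0.0(-0.18,0.35,-1.31) 5:0mm0.0(0.03,0.35,-1.62) 10:0mm0.0(0.24,0.36,-1.91)
40 -5:0mm0.0(-0.60,0.28,-0.79) 0:0mm0.0(-0.32,0.24,-1.17) 5:0mm0.0(0.06,0.23,-1.64) 10:0mm0.0(0.40,0.26,-2.08)
45 -5:1mm0.5(-0.95,0.21,-0.45) 0:7mm2.1(-0.69,0.21,-0.78) 5:10mm2.6(0.22,0.21,-1.82) 10:4mm1.1(0.78,0.21,-2.48)
49 -5:11mm3.1(-0.95,0.21,-0.45) 0:13mm3.9(-0.95,0.21,-0.50) 5:15mm5.1(0.75,0.21,-2.39) 10:8mm3.0(1.04,0.21,-2.74)
```

```bash
python3 -m crank '[{"tx":0,"ty":0,"tz":-40,"roll":0},{"tx":0,"ty":0,"tz":-70,"roll":0},{"tx":-8,"ty":-20,"tz":-85,"roll":8.5},{"tx":-20,"ty":-45,"tz":-100,"roll":17},{"tx":-32,"ty":-67,"tz":-114,"roll":25.5},{"tx":-43,"ty":-89,"tz":-127,"roll":34},{"tx":-55,"ty":-111,"tz":-141,"roll":42.5},{"tx":-66,"ty":-133,"tz":-154,"roll":51}]' 0.8 | grep -E "clock|tcp|force"; python3 st.py; python3 - <<'E'
from go import *
for w in([.7,-.08,.40],[1.0,-.24,.55]):
  s=env.sense();R=Ro.from_rotvec(s['orientation']).as_matrix();print(w,(R.T@(np.array(w)-s['tcp_pos'])*1000).round())
E
```

```text
clock: 44.25
tcp_pos: [0.4715, 0.0999, 0.2511]
force: [-0.1, 0.0, -0.5]
grip_force: 0.0
q [-0.067 -0.756  2.401  0.091  0.787 -0.821] tilt 40.91 az 1.79 X [-0.501  0.761 -0.413] Y [0.566 0.649 0.508] z [ 0.655  0.02  -0.756]
[0.7, -0.08, 0.4] [-313.   88.   33.]
[1.0, -0.24, 0.55] [-647.  231.  113.]
```

```bash
python3 -m crank '[{"tx":-45,"ty":13,"tz":5,"roll":8.5},{"tx":-90,"ty":25,"tz":9,"roll":17},{"tx":-135,"ty":38,"tz":14,"roll":25.5},{"tx":-180,"ty":51,"tz":19,"roll":34},{"tx":-225,"ty":63,"tz":24,"roll":42.5},{"tx":-270,"ty":76,"tz":29,"roll":51},{"tx":-313,"ty":88,"tz":33,"roll":59.5},{"tx":-358,"ty":107,"tz":44,"roll":68}]' 1 | grep -E "clock|tcp|force"; python3 st.py; python3 - <<'E'
from go import *
for w in([1.0,-.24,.55],[1.15,-.28,.72]):
  s=env.sense();R=Ro.from_rotvec(s['orientation']).as_matrix();print(w,(R.T@(np.array(w)-s['tcp_pos'])*1000).round())
R=go([0,0,0]);z=R[:,2];y=np.cross(z,axis(5));go([0,0,0],y)
E
```

```text
clock: 45.05
tcp_pos: [0.7422, -0.1015, 0.4203]
force: [0.6, 0.6, 0.6]
grip_force: 0.0
q [-0.393 -0.045  1.593  0.335  0.954 -0.022] tilt 40.85 az 1.69 X [0.34  0.886 0.316] Y [ 0.676 -0.464  0.573] z [ 0.654  0.019 -0.756]
[1.0, -0.24, 0.55] [  6. 313.  68.]
[1.15, -0.28, 0.72] [ 75. 530.  36.]
shift [-295.3 -789.5 -146.5] roll 0.0
shift [-295.3 -789.5 -146.5] roll 56.71
```

```bash
python3 -m crank '[{"tx":3,"ty":48,"tz":8,"roll":0},{"tx":6,"ty":96,"tz":16,"roll":8},{"tx":10,"ty":144,"tz":20,"roll":16},{"tx":15,"ty":192,"tz":24,"roll":24},{"tx":22,"ty":240,"tz":28,"roll":32},{"tx":40,"ty":350,"tz":30,"roll":40},{"tx":75,"ty":530,"tz":36,"roll":48},{"tx":75,"ty":530,"tz":36,"roll":56}]' 1 | grep -E "clock|tcp|force"; python3 st.py
python3 -m crank '[{"tx":400,"ty":0,"tz":60,"roll":0},{"tx":400,"ty":0,"tz":60,"roll":0},{"tx":400,"ty":0,"tz":60,"roll":0},{"tx":400,"ty":0,"tz":60,"roll":0},{"tx":400,"ty":0,"tz":60,"roll":0},{"tx":400,"ty":0,"tz":60,"roll":0},{"tx":400,"ty":0,"tz":60,"roll":0},{"tx":400,"ty":0,"tz":60,"roll":0}]' 1 | grep -E "clock|tcp|force"; python3 st.py
```

```text
clock: 45.85
tcp_pos: [0.9955, -0.2183, 0.5975]
force: [63.7, -6.0, 81.2]
grip_force: 0.0
q [-0.407  0.851  0.126  0.285  1.484  1.04 ] tilt 41.96 az 1.43 X [0.728 0.192 0.658] Y [ 0.154 -0.981  0.116] z [ 0.668  0.017 -0.744]
clock: 46.65
tcp_pos: [1.0165, -0.125, 0.6152]
force: [0.1, -0.0, -0.6]
grip_force: 0.0
q [-0.293  0.838  0.127  0.215  1.437  1.126] tilt 43.98 az 0.95 X [0.703 0.2   0.682] Y [ 0.151 -0.98   0.13 ] z [ 0.694  0.012 -0.72 ]
```

```bash
python3 -m crank '[{"tx":400,"ty":60,"tz":60,"roll":0},{"tx":400,"ty":60,"tz":60,"roll":0},{"tx":400,"ty":60,"tz":60,"roll":0},{"tx":400,"ty":60,"tz":60,"roll":0},{"tx":400,"ty":60,"tz":60,"roll":0},{"tx":400,"ty":60,"tz":60,"roll":0},{"tx":400,"ty":60,"tz":60,"roll":0},{"tx":400,"ty":60,"tz":60,"roll":0}]' 1 | grep -E "clock|tcp|force"; python3 st.py
python3 - <<'E'
from go import *
m=axis(5.04);c=np.array([.541,-.2821,.056])-.012*m
R=Ro.from_rotvec(env.sense()['orientation']).as_matrix();z=R[:,2];y=np.cross(z,m);y/=np.linalg.norm(y);print('beta',np.degrees(np.arccos(m@z)))
go(c-.08*z+[0,0,.02],y);go(c,y,.0225)
E
```

```text
clock: 47.45
tcp_pos: [1.0237, -0.0857, 0.629]
force: [-0.5, -0.8, 0.6]
grip_force: 0.0
q [-0.246  0.829  0.127  0.186  1.405  1.166] tilt 45.86 az 0.69 X [0.681 0.199 0.704] Y [ 0.145 -0.98   0.137] z [ 0.718  0.009 -0.696]
beta 44.312288000326426
shift [-765.9   46.1  -32.5] roll 4.77
shift [-780.    43.4   64.9] roll 4.77
```

```bash
python3 -m crank '[{"tx":-30,"ty":2,"tz":-2,"roll":1},{"tx":-75,"ty":5,"tz":-4,"roll":2},{"tx":-122,"ty":8,"tz":-6,"roll":3},{"tx":-170,"ty":11,"tz":-8,"roll":4},{"tx":-218,"ty":14,"tz":-10,"roll":4.8},{"tx":-266,"ty":17,"tz":-12,"roll":4.8},{"tx":-314,"ty":20,"tz":-14,"roll":4.8},{"tx":-362,"ty":22,"tz":-16,"roll":4.8}]' 1 | grep -E "clock|tcp|force"
python3 - <<'E'
from go import *
m=axis(5.04);c=np.array([.541,-.2821,.056])-.012*m
R=Ro.from_rotvec(env.sense()['orientation']).as_matrix();z=R[:,2];y=np.cross(z,m);y/=np.linalg.norm(y)
go(c-.08*z+[0,0,.02],y)
E
```

```text
clock: 48.25
tcp_pos: [0.7782, -0.1763, 0.3982]
force: [0.5, 0.3, -0.1]
grip_force: 0.0
shift [-414.6   59.1  -16.6] roll -0.06
```

```bash
python3 -m crank '[{"tx":-48,"ty":6,"tz":-2,"roll":0},{"tx":-96,"ty":12,"tz":-4,"roll":0},{"tx":-144,"ty":19,"tz":-6,"roll":0},{"tx":-192,"ty":27,"tz":-8,"roll":0},{"tx":-240,"ty":34,"tz":-10,"roll":0},{"tx":-288,"ty":41,"tz":-12,"roll":0},{"tx":-336,"ty":48,"tz":-14,"roll":0},{"tx":-384,"ty":55,"tz":-16,"roll":0}]' 1 | grep -E "clock|tcp|force"; python3 st.py
python3 - <<'E'
from go import *
m=axis(5.04);c=np.array([.541,-.2821,.056])-.012*m
R=Ro.from_rotvec(env.sense()['orientation']).as_matrix();z=R[:,2];y=np.cross(z,m);y/=np.linalg.norm(y)
go(c-.08*z,y);go(c,y,.0225);go(c,y,.0225)
capture("wrist");cm=camera_model("wrist")
for d in nets.find_in("cup_slim","wrist"):
  print(d["confidence"],(np.array(cm["R"]).T@(np.array(d["position"])-cm["t"])).round(4))
E
```

```text
clock: 49.05
tcp_pos: [0.5065, -0.2763, 0.1401]
force: [-0.4, -1.2, -0.0]
grip_force: 0.0
q [-1.031 -0.154  2.258  0.981  0.841 -0.195] tilt 45.9 az 0.53 X [0.69  0.118 0.714] Y [ 0.087 -0.993  0.081] z [ 0.718  0.007 -0.696]
shift [-45.3   2.   13.7] roll -0.04
shift [-45.3   2.   97.2] roll -0.04
shift [-45.3   2.   97.2] roll -0.04
0.61 [ 0.5178 -0.2791  0.067 ]
```

```bash
python3 -m crank '[{"tx":-30,"ty":0,"tz":0,"roll":0},{"tx":-45,"ty":0,"tz":15,"roll":0},{"tx":-45,"ty":0,"tz":40,"roll":0},{"tx":-45,"ty":0,"tz":62,"roll":0},{"tx":-45,"ty":0,"tz":80,"roll":0},{"tx":-45,"ty":0,"tz":92,"roll":0},{"tx":-45,"ty":0,"tz":97,"roll":0},{"tx":-45,"ty":0,"tz":97,"roll":0}]' 1 | grep -E "clock|tcp|force"
python3 -m crank '[{"tx":0,"ty":0,"tz":0,"roll":0},{"tx":0,"ty":0,"tz":0,"roll":0},{"tx":0,"ty":0,"tz":0,"roll":0},{"tx":0,"ty":0,"tz":0,"roll":0},{"tx":0,"ty":0,"tz":0,"roll":0},{"tx":0,"ty":0,"tz":0,"roll":0},{"tx":0,"ty":0,"tz":0,"roll":0},{"tx":0,"ty":0,"tz":0,"roll":0}]' 0
python3 st.py; python3 - <<'E'
from go import *
s=env.sense();R=Ro.from_rotvec(s['orientation']).as_matrix();p=s['tcp_pos']
c=np.array([.541,-.2805,.056]);m=axis(5.04);rt=R.T@(c+.0475*m-p);mt=R.T@m
print('y off',rt,mt,(R.T@(c-p)));rt[1]*=.5
np.savez("slim.npz",rt=rt,mt=mt);print('up',(R.T@[0,0,1]).round(3))
E
python3 pl.py slim .47,.0,.14 .47,.148,.13 .47,.148,.02
```

```text
clock: 49.95
tcp_pos: [0.5469, -0.2799, 0.0408]
force: [-0.3, -0.0, 0.2]
grip_force: 0.0
clock: 50.75
tcp_pos: [0.5462, -0.2831, 0.0418]
orientation: [2.849, 0.168, 1.206]
force: [-1.1, -5.4, 1.6]
grip_width: 0.0347
grip_force: 56.3
q [-0.957  0.155  2.188  1.225  0.675 -0.465] tilt 45.88 az 0.15 X [0.691 0.117 0.713] Y [ 0.082 -0.993  0.082] z [ 0.718  0.002 -0.696]
y off [ 0.04002129 -0.00205113  0.02033817] [ 0.69881354 -0.00510739  0.71528565] [ 0.00682764 -0.00180853 -0.0136379 ]
up [ 0.713  0.082 -0.696]
roll left -173.0 mouth now [ 0.996  0.088 -0.   ] then [ 0.027  0.    -1.   ] rim now [ 0.5884 -0.2773  0.0561]
.47,.0,.14 tcp [0.483 0.001 0.183] shift [  90.2 -275.5 -142.9]
.47,.148,.13 tcp [0.483 0.149 0.173] shift [ 100.3 -423.3 -135.7]
.47,.148,.02 tcp [0.483 0.149 0.063] shift [  21.9 -432.3  -59.1]
```

```bash
python3 - <<'E'
import numpy as np
D=dict(np.load("slim.npz"));D['rt'][1]=0;D['mt'][1]=0;np.savez("slim.npz",**D)
E
python3 -m crank '[{"tx":7,"ty":1,"tz":-7,"roll":0},{"tx":18,"ty":2,"tz":-17,"roll":0},{"tx":32,"ty":4,"tz":-31,"roll":0},{"tx":48,"ty":5,"tz":-47,"roll":0},{"tx":64,"ty":-5,"tz":-62,"roll":-5},{"tx":78,"ty":-20,"tz":-77,"roll":-13},{"tx":92,"ty":-40,"tz":-92,"roll":-21},{"tx":106,"ty":-62,"tz":-108,"roll":-29}]' 0 
python3 st.py;  python3 pl.py slim .47,.148,.13 ; python3 - <<'E'
from go import *
s=env.sense();R=Ro.from_rotvec(s['orientation']).as_matrix();
for w in([.50,-.05,.26],[.49,.06,.26]):print(w,(R.T@(np.array(w)-s['tcp_pos'])*1000).round())
capture("wrist");cm=camera_model("wrist")
D=np.load("slim.npz");print('mid model',(s['tcp_pos']+R@(D['rt']-.0475*D['mt'])).round(4))
for d in nets.find_in("cup_slim","wrist"): print(d["confidence"],(np.array(cm["R"]).T@(np.array(d["position"])-cm["t"])).round(4))
E
```

```text
clock: 51.55
tcp_pos: [0.5356, -0.2059, 0.1864]
orientation: [2.565, 0.838, 1.086]
force: [0.7, 0.1, -0.8]
grip_width: 0.0344
grip_force: 56.7
q [-0.861 -0.303  2.279  0.874  0.798 -0.438] tilt 45.76 az 0.69 X [0.561 0.587 0.583] Y [ 0.415 -0.809  0.416] z [ 0.716  0.009 -0.698]
roll left -144.5 mouth now [ 0.904  0.417 -0.091] then [ 0.025  0.    -1.   ] rim now [ 0.5726 -0.1823  0.1955]
.47,.148,.13 tcp [0.483 0.148 0.173] shift [ 170.8 -313.9  -24.9]
[0.5, -0.05, 0.26] [ 115. -110.  -76.]
[0.49, 0.06, 0.26] [ 174. -204.  -82.]
mid model [ 0.5296 -0.2021  0.1998]
0.67 [ 0.5161 -0.1957  0.2205]
```

```bash

python3 -m crank '[{"tx":20,"ty":-15,"tz":-15,"roll":-8.5},{"tx":44,"ty":-38,"tz":-32,"roll":-17},{"tx":68,"ty":-62,"tz":-48,"roll":-25.5},{"tx":91,"ty":-86,"tz":-62,"roll":-34},{"tx":115,"ty":-110,"tz":-76,"roll":-42.5},{"tx":135,"ty":-141,"tz":-78,"roll":-51},{"tx":155,"ty":-173,"tz":-80,"roll":-59.5},{"tx":174,"ty":-204,"tz":-82,"roll":-68}]' 0 | grep -E "clock|tcp|force"
python3 st.py;  python3 pl.py slim .46,.12,.17 .47,.148,.13
```

```text
clock: 52.45
tcp_pos: [0.4908, 0.0607, 0.2603]
force: [0.1, -1.0, -2.0]
grip_force: 56.9
q [-0.198 -0.786  2.429  0.227  0.723 -0.553] tilt 45.79 az 0.66 X [-0.173  0.971 -0.167] Y [0.676 0.24  0.697] z [ 0.717  0.008 -0.697]
roll left -76.6 mouth now [ 0.392  0.684 -0.615] then [ 0.025  0.    -1.   ] rim now [0.4984 0.0997 0.2395]
.46,.12,.17 tcp [0.473 0.12  0.213] shift [ 68.7 -30.6  21.1]
.47,.148,.13 tcp [0.483 0.148 0.173] shift [100.8 -45.   56.4]
```

```bash

python3 -m crank '[{"tx":5,"ty":-8,"tz":-3,"roll":-8.5},{"tx":12,"ty":-16,"tz":-3,"roll":-17},{"tx":24,"ty":-22,"tz":0,"roll":-25.5},{"tx":36,"ty":-25,"tz":6,"roll":-34},{"tx":50,"ty":-29,"tz":14,"roll":-42.5},{"tx":66,"ty":-33,"tz":25,"roll":-51},{"tx":82,"ty":-38,"tz":38,"roll":-59.5},{"tx":96,"ty":-43,"tz":50,"roll":-68}]' 0 | grep -E "clock|tcp|force"
python3 st.py;  python3 pl.py slim .47,.148,.11 .47,.148,.095
python3 - <<'E'
from go import *
for c in("wrist","scene","top"):
  capture(c);cm=camera_model(c)
  for n in("peg_thin","peg_thick","cup_slim"):
    for d in nets.find_in(n,c):
      if d["confidence"]>.4:print(c,n,round(d["confidence"],2),(np.array(cm["R"]).T@(np.array(d["position"])-cm["t"])).round(4))
E
```

```text
clock: 53.25
tcp_pos: [0.4812, 0.1438, 0.1785]
force: [-0.2, -0.2, -1.1]
grip_force: 57.0
q [ 0.102 -0.588  2.478 -0.145  0.461 -1.229] tilt 45.66 az 0.71 X [-0.693  0.14  -0.707] Y [0.092 0.99  0.106] z [ 0.715  0.009 -0.699]
roll left -8.6 mouth now [ 0.027  0.104 -0.994] then [ 0.023  0.    -1.   ] rim now [0.4681 0.1495 0.1359]
.47,.148,.11 tcp [0.483 0.148 0.153] shift [17.2  1.8 19.5]
.47,.148,.095 tcp [0.483 0.148 0.138] shift [27.8  0.2 30. ]
wrist peg_thick 0.66 [0.5219 0.2355 0.0149]
wrist cup_slim 0.73 [0.4415 0.1446 0.1888]
scene peg_thin 0.73 [0.4812 0.157  0.0257]
scene peg_thick 0.68 [0.5715 0.2408 0.017 ]
scene cup_slim 0.82 [ 0.3655 -0.2381  0.035 ]
scene cup_slim 0.71 [0.5983 0.0152 0.0704]
scene cup_slim 0.57 [0.4814 0.1419 0.1756]
top peg_thin 0.41 [0.4676 0.134  0.2326]
top peg_thick 0.59 [0.5314 0.226  0.0217]
top cup_slim 0.84 [0.4626 0.137  0.2307]
top cup_slim 0.74 [ 0.3471 -0.2474  0.0383]
```

```bash

python3 -m crank '[{"tx":4,"ty":1,"tz":4,"roll":-4},{"tx":9,"ty":2,"tz":9,"roll":-8.6},{"tx":14,"ty":2,"tz":15,"roll":-8.6},{"tx":19,"ty":2,"tz":21,"roll":-8.6},{"tx":24,"ty":2,"tz":26,"roll":-8.6},{"tx":28,"ty":2,"tz":30,"roll":-8.6},{"tx":28,"ty":2,"tz":30,"roll":-8.6},{"tx":28,"ty":2,"tz":30,"roll":-8.6}]' 0 | grep -E "clock|tcp|force"
python3 st.py;  python3 pl.py slim .4705,.150,.08 .4705,.15,.065 .4705,.15,.02
```

```text
clock: 54.65
tcp_pos: [0.4841, 0.1497, 0.1397]
force: [0.5, 0.5, -1.3]
grip_force: 57.1
q [ 0.122 -0.481  2.494 -0.236  0.341 -1.268] tilt 45.79 az 0.71 X [-0.697 -0.005 -0.717] Y [-0.01   1.     0.003] z [ 0.717  0.009 -0.697]
roll left -0.2 mouth now [ 0.025  0.003 -1.   ] then [ 0.025  0.    -1.   ] rim now [0.4708 0.1497 0.0969]
.4705,.150,.08 tcp [0.484 0.15  0.123] shift [12.3  0.4 11.6]
.4705,.15,.065 tcp [0.484 0.15  0.108] shift [23.   0.4 22. ]
.4705,.15,.02 tcp [0.484 0.15  0.063] shift [55.3  0.2 53.4]
```

```bash

python3 -m crank '[{"tx":4,"ty":0,"tz":4,"roll":0},{"tx":8,"ty":0,"tz":8,"roll":0},{"tx":12,"ty":0,"tz":11,"roll":0},{"tx":16,"ty":0,"tz":15,"roll":0},{"tx":20,"ty":0,"tz":19,"roll":0},{"tx":23,"ty":0,"tz":22,"roll":0},{"tx":23,"ty":0,"tz":22,"roll":0},{"tx":23,"ty":0,"tz":22,"roll":0}]' 0 | grep -E "clock|tcp|force"
python3 st.py;  python3 pl.py slim .4705,.150,.04 .4705,.15,.02
```

```text
clock: 55.45
tcp_pos: [0.4832, 0.1498, 0.1072]
force: [1.9, 3.7, -3.7]
grip_force: 56.8
q [ 0.122 -0.395  2.509 -0.329  0.245 -1.17 ] tilt 45.71 az 0.71 X [-0.698 -0.005 -0.716] Y [-0.01   1.     0.003] z [ 0.716  0.009 -0.698]
roll left -0.2 mouth now [ 0.024  0.003 -1.   ] then [ 0.024  0.    -1.   ] rim now [0.4699 0.1498 0.0643]
.4705,.150,.04 tcp [0.484 0.15  0.083] shift [17.   0.3 17.5]
.4705,.15,.02 tcp [0.484 0.15  0.063] shift [31.3  0.2 31.4]
```

```bash

python3 -m crank '[{"tx":-1,"ty":2,"tz":1,"roll":0},{"tx":-1,"ty":3,"tz":2,"roll":0},{"tx":2,"ty":3,"tz":5,"roll":0},{"tx":5,"ty":3,"tz":8,"roll":0},{"tx":8,"ty":3,"tz":11,"roll":0},{"tx":11,"ty":3,"tz":14,"roll":0},{"tx":14,"ty":3,"tz":17,"roll":0},{"tx":14,"ty":3,"tz":17,"roll":0}]' 0 | grep -E "clock|tcp|force"
python3 st.py;  python3 pl.py slim .4715,.1525,.03 .4715,.1525,.02
```

```text
clock: 56.25
tcp_pos: [0.4834, 0.1542, 0.0915]
force: [-1.1, 0.1, -1.5]
grip_force: 57.1
q [ 0.14  -0.335  2.503 -0.475  0.209 -1.011] tilt 45.39 az 0.39 X [-0.702 -0.005 -0.712] Y [-0.007  1.    -0.   ] z [ 0.712  0.005 -0.702]
roll left 0.0 mouth now [ 0.019 -0.    -1.   ] then [ 0.018  0.    -1.   ] rim now [0.4698 0.1541 0.0488]
.4715,.1525,.03 tcp [0.485 0.153 0.073] shift [12.2 -1.6 14.4]
.4715,.1525,.02 tcp [0.485 0.153 0.063] shift [19.3 -1.6 21.4]
```

```bash

python3 -m crank '[{"tx":2,"ty":-1,"tz":3,"roll":0},{"tx":5,"ty":-2,"tz":6,"roll":0},{"tx":8,"ty":-3,"tz":9,"roll":0},{"tx":11,"ty":-3,"tz":12,"roll":0},{"tx":14,"ty":-3,"tz":15,"roll":0},{"tx":16,"ty":-3,"tz":18,"roll":0},{"tx":16,"ty":-3,"tz":18,"roll":0},{"tx":16,"ty":-3,"tz":18,"roll":0}]' 0 | grep -E "clock|tcp|force"
python3 st.py;  python3 pl.py slim .4705,.1525,.02
```

```text
clock: 57.05
tcp_pos: [0.4798, 0.1557, 0.0806]
force: [1.1, 0.0, -1.3]
grip_force: 56.9
q [ 0.157 -0.303  2.5   -0.599  0.209 -0.874] tilt 44.64 az -0.57 X [-0.712 -0.005 -0.703] Y [ 0.001  1.    -0.008] z [ 0.703 -0.007 -0.712]
roll left 0.7 mouth now [ 0.005 -0.008 -1.   ] then [ 0.005 -0.    -1.   ] rim now [0.4656 0.1553 0.038 ]
.4705,.1525,.02 tcp [0.485 0.152 0.063] shift [ 9.2 -3.2 16.3]
```

```bash

python3 -m crank '[{"tx":-1,"ty":-3,"tz":5,"roll":0.7},{"tx":0,"ty":-5,"tz":8,"roll":0.7},{"tx":2,"ty":-5,"tz":11,"roll":0.7},{"tx":4,"ty":-5,"tz":14,"roll":0.7},{"tx":6,"ty":-5,"tz":17,"roll":0.7},{"tx":8,"ty":-5,"tz":20,"roll":0.7},{"tx":8,"ty":-5,"tz":20,"roll":0.7},{"tx":8,"ty":-5,"tz":20,"roll":0.7}]' 0 | grep -E "clock|tcp|force"
python3 st.py;  python3 pl.py slim .4705,.1525,.02
```

```text
clock: 57.85
tcp_pos: [0.4835, 0.1558, 0.0717]
force: [-1.4, -0.5, 0.0]
grip_force: 57.2
q [ 0.167 -0.255  2.481 -0.713  0.209 -0.74 ] tilt 43.94 az -1.7 X [-0.72   0.008 -0.694] Y [ 0.02  1.   -0.01] z [ 0.694 -0.021 -0.72 ]
roll left 0.8 mouth now [-0.007 -0.009 -1.   ] then [-0.007  0.    -1.   ] rim now [0.4688 0.1557 0.0293]
.4705,.1525,.02 tcp [0.485 0.152 0.062] shift [ 5.2 -3.6  7.9]
```

```bash

python3 -m crank '[{"tx":0,"ty":-3,"tz":2,"roll":0.8},{"tx":1,"ty":-5,"tz":4,"roll":0.8},{"tx":2,"ty":-5,"tz":6,"roll":0.8},{"tx":3,"ty":-5,"tz":8,"roll":0.8},{"tx":4,"ty":-5,"tz":10,"roll":0.8},{"tx":5,"ty":-5,"tz":12,"roll":0.8},{"tx":6,"ty":-5,"tz":12,"roll":0.8},{"tx":6,"ty":-5,"tz":12,"roll":0.8}]' 0 | grep -E "clock|tcp|force"
python3 st.py;  python3 pl.py slim .4705,.1525,.02
```

```text
clock: 58.65
tcp_pos: [0.4845, 0.1547, 0.0653]
force: [-0.2, -0.0, -1.8]
grip_force: 57.1
q [ 0.171 -0.229  2.473 -0.781  0.209 -0.654] tilt 43.53 az -2.46 X [-0.725  0.021 -0.689] Y [ 0.036  0.999 -0.007] z [ 0.688 -0.03  -0.725]
roll left 0.6 mouth now [-0.014 -0.006 -1.   ] then [-0.014  0.001 -1.   ] rim now [0.4695 0.155  0.023 ]
.4705,.1525,.02 tcp [0.485 0.152 0.062] shift [ 1.3 -2.8  2.9]
```

```bash

python3 -m crank '[{"tx":0,"ty":-2,"tz":1,"roll":0.5},{"tx":1,"ty":-3,"tz":2,"roll":0.5},{"tx":2,"ty":-3,"tz":3,"roll":0.5},{"tx":2,"ty":-3,"tz":4,"roll":0.5},{"tx":3,"ty":-3,"tz":5,"roll":0.5},{"tx":3,"ty":-3,"tz":5,"roll":0.5},{"tx":3,"ty":-3,"tz":5,"roll":0.5},{"tx":3,"ty":-3,"tz":5,"roll":0.5}]' 0 | grep -E "clock|tcp|force"
python3 st.py;  python3 pl.py slim .4705,.1525,.02
```

```text
clock: 59.45
tcp_pos: [0.4847, 0.1534, 0.0629]
force: [-0.2, -0.1, -1.7]
grip_force: 57.1
q [ 0.17  -0.221  2.471 -0.806  0.209 -0.621] tilt 43.38 az -2.84 X [-0.726  0.03  -0.687] Y [ 0.045  0.999 -0.004] z [ 0.686 -0.034 -0.727]
roll left 0.3 mouth now [-0.017 -0.003 -1.   ] then [-0.017  0.001 -1.   ] rim now [0.4696 0.1539 0.0206]
.4705,.1525,.02 tcp [0.486 0.152 0.062] shift [-0.3 -1.6  1.1]
```

```bash

python3 -m crank '[{"tx":1,"ty":-1,"tz":1,"roll":0.3},{"tx":2,"ty":-2,"tz":2,"roll":0.3},{"tx":2,"ty":-2,"tz":3,"roll":0.3},{"tx":3,"ty":-2,"tz":4,"roll":0.3},{"tx":4,"ty":-2,"tz":5,"roll":0.3},{"tx":4,"ty":-2,"tz":5,"roll":0.3},{"tx":4,"ty":-2,"tz":5,"roll":0.3},{"tx":4,"ty":-2,"tz":5,"roll":0.3}]' 0 | grep -E "clock|tcp|force"
python3 st.py;  python3 pl.py slim .4705,.1525,.02
```

```text
clock: 60.25
tcp_pos: [0.4874, 0.1536, 0.0631]
force: [-6.1, -3.5, 15.3]
grip_force: 59.1
q [ 0.173 -0.211  2.465 -0.851  0.209 -0.569] tilt 43.63 az -3.13 X [-0.723  0.035 -0.69 ] Y [ 0.052  0.999 -0.003] z [ 0.689 -0.038 -0.724]
roll left 0.2 mouth now [-0.012 -0.002 -1.   ] then [-0.012  0.001 -1.   ] rim now [0.4724 0.1543 0.0207]
.4705,.1525,.02 tcp [0.485 0.152 0.062] shift [ 1.8 -2.  -0.8]
```

```bash

python3 -m crank '[{"tx":0,"ty":0,"tz":0,"roll":0},{"tx":0,"ty":0,"tz":0,"roll":0},{"tx":0,"ty":0,"tz":0,"roll":0},{"tx":0,"ty":0,"tz":0,"roll":0},{"tx":0,"ty":0,"tz":0,"roll":0},{"tx":0,"ty":0,"tz":-5,"roll":0},{"tx":-7,"ty":0,"tz":-15,"roll":0},{"tx":-20,"ty":0,"tz":-30,"roll":0}]' 0.8
python3 st.py
```

```text
clock: 61.05
tcp_pos: [0.4765, 0.1534, 0.093]
orientation: [0.06, 2.391, -0.03]
force: [-0.1, -0.5, -0.4]
grip_width: 0.068
grip_force: 0.0
q [ 0.178 -0.336  2.48  -0.557  0.305 -0.868] tilt 42.98 az -3.25 X [-0.731  0.035 -0.682] Y [ 0.052  0.999 -0.004] z [ 0.681 -0.039 -0.732]
```

```bash

python3 -m crank '[{"tx":-10,"ty":0,"tz":-11,"roll":0},{"tx":-22,"ty":0,"tz":-24,"roll":0},{"tx":-35,"ty":0,"tz":-38,"roll":0},{"tx":-48,"ty":0,"tz":-52,"roll":0},{"tx":-61,"ty":0,"tz":-66,"roll":0},{"tx":-75,"ty":0,"tz":-80,"roll":0},{"tx":-90,"ty":0,"tz":-96,"roll":0},{"tx":-104,"ty":0,"tz":-112,"roll":0}]' 0.8
python3 - <<'E'
from go import *
# silhouette check: standing cups' modelled outlines against the picture, edge strength along the top circle for a few heights
for c in("scene","wrist"):
  im=cv2.GaussianBlur(capture(c),(3,3),0).astype(float).mean(2);cm=camera_model(c)
  for n in("cup_slim","cup_wide"):
    for d in nets.find_in(n,c):
      if d["confidence"]>.4:print(c,n,round(d["confidence"],2),(np.array(cm["R"]).T@(np.array(d["position"])-cm["t"])).round(4))
  g=np.hypot(cv2.Sobel(im,-1,1,0),cv2.Sobel(im,-1,0,1))
  t=np.linspace(0,2*np.pi,60)
  for n,x,y,r,H in(("slim",.4705,.152,.021,.115),("wide",.5525,.2365,.027,.09)):
    best=max((cv2.remap(g.astype(np.float32),*[a.astype(np.float32)[None] for a in pix(cm,np.c_[x+dx+r*np.cos(t),y+dy+r*np.sin(t),0*t+H+dz]).T],1).mean(),dx,dy,dz) for dx in np.arange(-8,9,2)/1e3 for dy in np.arange(-8,9,2)/1e3 for dz in np.arange(-15,31,5)/1e3)
    print(c,n,'top circle best',np.round(best,3))
print(env.sense()['clock'])
E
```

```text
clock: 61.85
tcp_pos: [0.4769, 0.1542, 0.2481]
orientation: [0.061, 2.387, -0.029]
force: [-0.1, 0.3, 2.0]
grip_width: 0.0682
grip_force: 0.0
scene cup_slim 0.75 [ 0.3643 -0.2377  0.0333]
scene cup_slim 0.6 [0.4828 0.1538 0.0862]
scene cup_wide 0.75 [ 0.7603 -0.1909  0.0419]
scene cup_wide 0.66 [0.5659 0.2393 0.0747]
scene slim top circle best [ 9.5117e+01 -4.0000e-03  0.0000e+00 -5.0000e-03]
scene wide top circle best [ 9.2025e+01 -8.0000e-03  2.0000e-03 -1.0000e-02]
wrist cup_slim 0.96 [0.4532 0.1502 0.1108]
wrist cup_wide 0.83 [0.5321 0.2357 0.0817]
wrist cup_wide 0.72 [ 0.7357 -0.1829  0.0323]
wrist slim top circle best [ 1.235e+02  0.000e+00  0.000e+00 -5.000e-03]
wrist wide top circle best [ 1.06169e+02 -4.00000e-03  2.00000e-03  0.00000e+00]
62.15
```

```bash
python3 -c "
from plant import finish_job
print(finish_job())"
```

```text
the job is handed in; nothing more can be done
None
```

Job handed in at 62 s: both cups are upside down on their own pegs, each lowered until its rim met the foot; the wide cup was seen seated in a picture, but the slim cup and the untouched items were checked only by measurement after the picture limit.

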